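# Swap three casting flasks onto the sprue bases of their own waxes

### The arm

A 6-joint arm with a two-finger parallel gripper is mounted at the origin on the work surface. World frame = base frame: x ahead of the robot, y to its left, z up, the work surface at z = 0. Lengths are in m, angles in rad, forces in N, time in s.
With the tool pointing down it reaches from about 0.35 to 0.775 m from the base axis. Payload 5.5 kg.
Tool frame: the origin (TCP) lies on the centre line of the jaws, within the pads' length; the fingertips stand 19 mm ahead of it and the grasp point (between the pads) is the TCP (nose_length is the distance from the TCP to the fingertips, in m); z points along the fingers, y is the direction in which the jaws open and shut (so a half turn about z gives the same grasp; the last joint's range is limited). The gripper opens to 85 mm and grips with 20 to 120 N. Pads are 22 mm wide; open, the fingers measure 114 mm over their backs; the gripper's body (76 mm by 85 mm) begins 54 mm behind the grasp point. The pads swing forward as they close: fully open they stand 13 mm farther back than shut.
Start: joints at [-1.438, 0.313, 0.046, 1.304, 0, 1.431], TCP at [0.155, -0.554, 0.25] pointing down, gripper open.
Joint ranges: [-2.76, 2.76], [-0.86, 1.69], [-1.03, 1.26], [-2.2, 2.34], [-1.47, 1.5], [-3.14, 3.14]. Speed limits (rad/s): [2.57, 2.57, 3.14, 3.14, 3.14, 3.14].

### API

Orientations are given as a 3x3 rotation matrix whose columns are the frame's x, y, z axes.
In Python, from cell import observe, get_image, job_done, nose_length gives the robot as it stands.
- The arm moves only by the tool apply_moves, never from a script. Its argument "targets" is a list of rows, each a list of 2 entries, a list of its own where there are three numbers: the shift along the tool's x, y, z in cm, then the turn about the tool's z in degrees. In form: [[[tx, ty, tz], twist], ...]. A call has exactly 5 rows; each row is the pose to reach, as a shift and turn from the pose commanded when the call began, along the tool's axes at that moment; what a row does not reach only later rows make up. A row lasts 1/12 s, in which the tool goes at most 41.7 mm and 7.16 degrees, less where a joint would pass 70% of its speed; a pose out of reach is approached as far as the arm can. A call with a gripper value outside its range is refused whole. "jaw" is the opening, from 0 (shut) to 1 (fully open), set as the call begins (left out, the last holds). The fingers move at their own pace and stop on an object; "force" is the grip in N (left out, the last holds). Time passes only in rows, so rows that repeat a pose let the fingers close, or fill a call up. It gives the time, the measured TCP pose, the force and the opening at its end, in the units of the state.
- observe(): the state, without advancing time (a new reading comes with each control period).
- get_image(name): name is "side" or "top" or "wrist"; returns a dict with "color" (400x640x3 uint8, blue, green, red), "fov_y" (degrees; the focal length in pixels is half the picture's height over the tangent of half this angle, whatever the lens; pixels are square), "cx", "cy" (the principal point, pixels), "view" (4x4, takes a point from world to camera coordinates). Camera axes: x right, y down, z forward; pixel columns grow to the right and rows downward; lengths in m; the calibration is good to about 2 mm. A picture is of the moment at which its call begins. There is no depth.
- job_done(): hands the job in, once; it reports no verdict.
The state is a dict: "clock": time; "joints": joint angles; "qd": joint speeds; "effort": joint torques, N m; "ee_pos": TCP position; "tcp_rot": TCP orientation; "ft_force": force on the tool from outside, world axes, zero at the start; "ft_torque": the same for the moment, N m; "gripper_width": finger opening in m.
Only numpy, scipy, OpenCV 4.12 (cv2) and the standard library are available. Lean on these libraries where they do the work, as an engineer would, in place of code of your own. Each camera call takes 0.05 s, during which the arm holds its last target.

### The job

The three steel casting flasks have been stood on the wrong sprue bases. Swap them round so that each flask stands upright and centred on the base of its own size, around the wax (small flask on the small base, medium on medium, large on large), parking one on the empty white tile or any clear spot as you need. Do not knock the waxes or tip a flask over, and leave the jar, the bench block and the wax tube where they are.

Things in the scene. Friction and masses are not known exactly. Their poses are not given: they have to be found in the camera images.
- flask_small_center (a point): Small casting flask: a plain stainless steel tube open at both ends, standing upright, 50 mm outside diameter, 45 mm bore, 50 mm tall, about 0.15 kg. The point is on its axis half-way up (25 mm above its lower rim); z is the tube's axis. At the start it stands on the large base; the top of the large wax sticks 6 mm out of it.
- flask_medium_center (a point): Medium casting flask: the same kind of tube, 58 mm outside diameter, 53 mm bore, 64 mm tall, about 0.22 kg. Point on its axis half-way up (32 mm above its lower rim); z is the tube's axis. At the start it stands on the small base.
- flask_large_center (a point): Large casting flask: the same kind of tube, 66 mm outside diameter, 61 mm bore, 78 mm tall, about 0.30 kg. Point on its axis half-way up (39 mm above its lower rim); z is the tube's axis. At the start it stands on the medium base.
- wax_small: Wax model on the small sprue base: one blue ring on a short stem, 32 mm tall, fragile and fixed. It stands in the middle of a flat black rubber disc 68 mm in diameter and 12 mm thick, fixed to the bench. Origin on the disc's axis at its top face (12 mm above the bench), where the stem starts; z up. The wax stays within 12 mm of the axis. Home of the small flask.
- wax_medium: Wax model on the medium sprue base: a blue wax tree with two tiers, 44 mm tall, fragile and fixed, in the middle of a flat black rubber disc 80 mm in diameter and 12 mm thick, fixed to the bench. Origin on the axis at the disc's top face; z up. The wax stays within 12 mm of the axis. Home of the medium flask.
- wax_large: Wax model on the large sprue base: a blue wax tree with three tiers, 56 mm tall, fragile and fixed, in the middle of a flat black rubber disc 94 mm in diameter and 12 mm thick, fixed to the bench. Origin on the axis at the disc's top face; z up. The wax stays within 12 mm of the axis. Home of the large flask.
- tile_top (a point): Empty white ceramic tile, 100 x 100 mm, 8 mm thick, fixed flat on the bench: a free spot to park a flask. Point at the centre of its top face, 8 mm above the bench; z up.
- jar_center (a point): Bystander: closed amber glass jar with a steel lid, 52 mm in diameter, 60 mm tall, loose. Point on its axis half-way up.
- bench_block_center (a point): Bystander: square flat steel bench block, 64 x 64 x 18 mm, loose. Point at its centre.
- wax_tube_center (a point): Bystander: blue carving-wax bar with flat underside and round top, 75 mm long (its x), 26 mm wide and high, loose. Point at its centre.
Mind the look-alikes: they are no part of the job. Leave any pink or turquoise look-alike of the part that bears wax_small alone.

How it is judged:
By the outcome, as a careful person would: the job done as asked, in the order asked, and still so for the second after the job is handed in, with the robot touching nothing.
It also fails if it takes over 102 s, if anything falls off the work surface, if the arm or the gripper's body presses on something with over 40 N, if the wrist force passes 120 N, or if a joint passes its speed limit or range.

## Working session

There is one attempt and no reset: what is moved stays moved. The work goes in short steps, Python scripts to look and compute and a tool call to move; the robot and the scene stay as the last step left them, time stands still between calls to the robot, and variables do not carry over. Pictures are saved under pics/ and viewed, and the job is handed in when it is done.

Besides the shell and the picture viewer there is one more tool, called after ">>>" in YAML: its name, and indented under it one key for each argument. apply_moves: Moves the arm, as the interface text tells. Its arguments: {"type":"object","properties":{"targets":{"type":"array","items":{"type":"array"}},"jaw":{"type":"number"},"force":{"type":"number"}},"required":["targets"]}

```bash
ls; mkdir -p pics; python3 - <<'E'
from cell import *
import cv2,numpy as np
s=observe()
for k in s: print(k,np.round(s[k],4).tolist())
for n in ["side","top","wrist"]:
    g=get_image(n); cv2.imwrite(f"pics/{n}0.png",g["color"]); print(n,g["fov_y"],g["cx"],g["cy"],np.round(g["view"],4).tolist())
print(nose_length)
E
```

```text
pics
clock 0.0
joints [-1.4376, 0.314, 0.045, 1.3036, 0.0, 1.4312]
qd [0.0011, -0.0001, 0.0013, -0.0005, 0.0012, 0.0009]
effort [0.0003, -48.063, 29.8532, 0.0195, -0.0002, 0.0]
ee_pos [0.1549, -0.5533, 0.2494]
tcp_rot [[0.963, 0.2694, -0.0002], [0.2694, -0.963, 0.0018], [0.0003, -0.0018, -1.0]]
ft_force [-0.3987, 0.8317, 0.2994]
ft_torque [0.0352, -0.041, -0.0448]
gripper_width 0.0856
side 42.16107032341598 320.89954899827603 193.98668347695153 [[-0.9994, -0.0337, -0.0008, 0.5977], [-0.0249, 0.7536, -0.6569, 0.0736], [0.0227, -0.6565, -0.754, 1.2879], [0.0, 0.0, 0.0, 1.0]]
top 42.71095220189862 324.2927783406656 195.63967824483916 [[0.0152, -0.9998, 0.0096, 0.0068], [-0.98, -0.0168, -0.1984, 0.5911], [0.1986, -0.0064, -0.9801, 1.0453], [0.0, 0.0, 0.0, 1.0]]
wrist 64.88334830666997 319.9376471958127 198.77426811752943 [[0.2701, -0.9628, -0.0018, -0.5736], [-0.9153, -0.2573, 0.3099, -0.0406], [-0.2989, -0.082, -0.9508, 0.3811], [0.0, 0.0, 0.0, 1.0]]
0.019
```

View pics/side0.png

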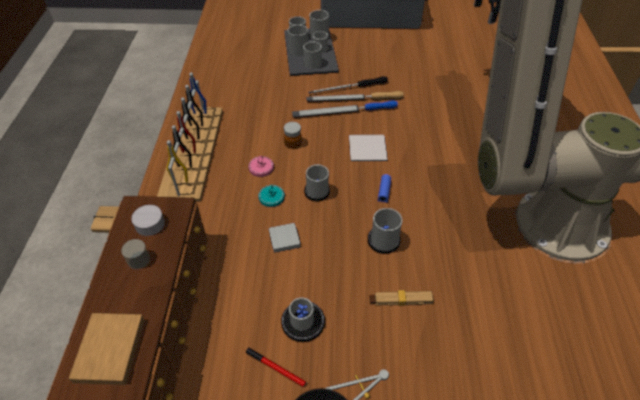

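View pics/top0.png

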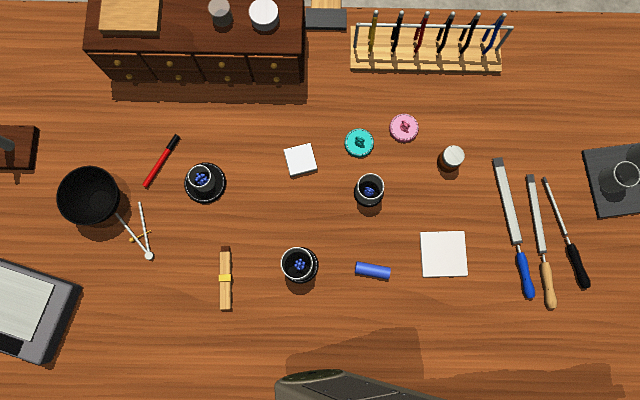

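View pics/wrist0.png

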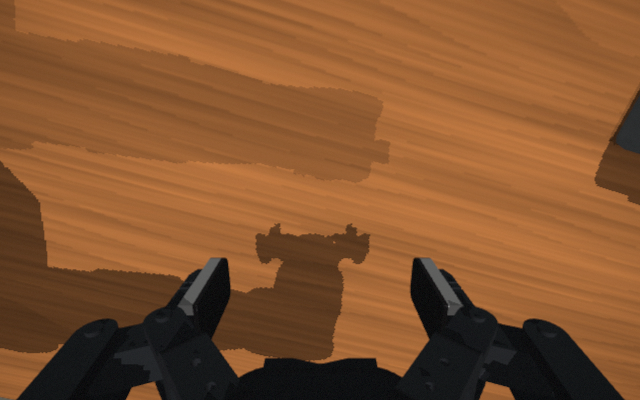

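```bash
python3 - <<'E'
import cv2,numpy as np
a=cv2.imread("pics/top0.png"); b=cv2.imread("pics/side0.png")
def crop(im,cx,cy,h=32,s=6): return cv2.resize(im[cy-h:cy+h,cx-h:cx+h],None,fx=s,fy=s,interpolation=cv2.INTER_CUBIC)
t=np.hstack([crop(a,204,182,33,4),crop(a,370,190,33,4),crop(a,299,265,33,4)])
u=np.hstack([crop(b,303,315,33,4),crop(b,317,182,33,4),crop(b,386,230,33,4)])
cv2.imwrite("pics/crops.png",np.vstack([t,u]))
E
```

```text
(no output)
```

View pics/crops.png

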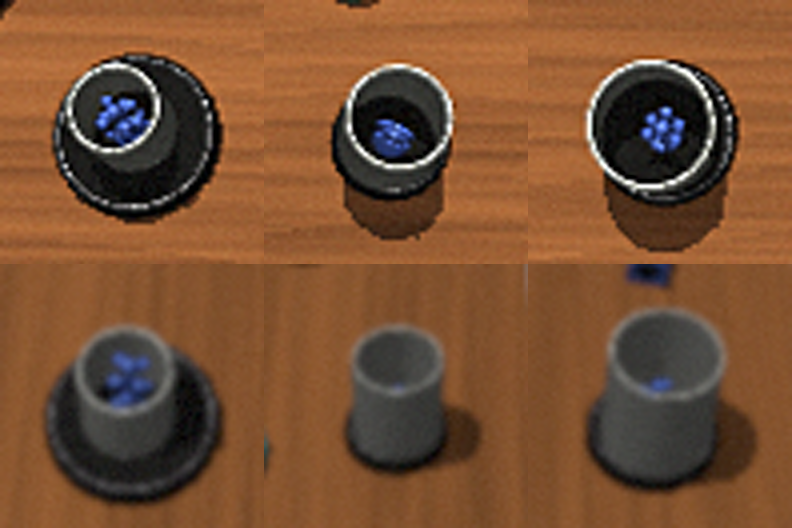

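```bash
cat > h.py <<'E'
import cv2,numpy as np
from cell import *
from scipy.optimize import least_squares
def K(g):
    f=200/np.tan(np.radians(g["fov_y"])/2); return f
def proj(g,P):
    P=np.atleast_2d(P); V=np.array(g["view"]); c=P@V[:3,:3].T+V[:3,3]; f=K(g)
    return np.c_[f*c[:,0]/c[:,2]+g["cx"], f*c[:,1]/c[:,2]+g["cy"]]
def back(g,uv,z):
    V=np.array(g["view"]); f=K(g)
    d=V[:3,:3].T@np.array([(uv[0]-g["cx"])/f,(uv[1]-g["cy"])/f,1]); o=-V[:3,:3].T@V[:3,3]
    return (o+d*(z-o[2])/d[2])
def circ(x,y,z,r,n=90):
    t=np.linspace(0,2*np.pi,n,endpoint=False); return np.c_[x+r*np.cos(t),y+r*np.sin(t),0*t+z]
def boxfit(g,box,z,r,x0):
    "box: u0,u1,v0,v1 (nan to ignore) extents of the circle radius r at height z -> x,y"
    b=np.array(box,float)
    def res(p):
        q=proj(g,circ(p[0],p[1],z,r,360)); e=np.array([q[:,0].min(),q[:,0].max(),q[:,1].min(),q[:,1].max()])-b
        return e[~np.isnan(b)]
    s=least_squares(res,x0); return s.x,s.fun
def overlay(g,circles,name,c,h=33,sc=8):
    im=g["color"].copy(); m=cv2.resize(im[c[1]-h:c[1]+h,c[0]-h:c[0]+h],None,fx=sc,fy=sc,interpolation=cv2.INTER_CUBIC)
    for (x,y,z,r),col in circles:
        q=(proj(g,circ(x,y,z,r))-[c[0]-h,c[1]-h]+.5)*sc
        cv2.polylines(m,[q.astype(int)],True,col,1)
    cv2.imwrite(f"pics/{name}.png",m); return m
def totool(s,d):
    "world displacement -> tool cm"
    return np.round(np.array(s["tcp_rot"]).T@np.array(d)*100,2)
E
python3 - <<'E'
from h import *
g=get_image("top"); si=get_image("side")
n=np.nan
def o(cx,cy,b,x0=0): return [cx-33+(b[0]-x0)/4-.5,cx-33+(b[1]-x0)/4-.5,cy-33+b[2]/4-.5,cy-33+b[3]/4-.5]
for nm,b,z,r in [("fs",o(204,182,[67,160,61,154]),.062,.025),("bl",o(204,182,[54,220,54,215]),.011,.047),
 ("fm",o(370,190,[346,452,65,169],264),.076,.029),("bs",o(370,190,[332,n,n,200],264),.008,.034),
 ("fl",o(299,265,[588,716,60,190],528),.090,.033),("bm",o(299,265,[n,738,n,203],528),.008,.040)]:
    x0=back(g,[np.nanmean(b[:2]),np.nanmean(b[2:])],z)[:2]
    p,f=boxfit(g,b,z,r,x0); print(nm,np.round(p,4),np.round(f,2))
def os(cx,cy,b,x0=0): return [cx-33+(b[0]-x0)/4-.5,cx-33+(b[1]-x0)/4-.5,cy-33+(b[2]-264)/4-.5,cy-33+(b[3]-264)/4-.5]
for nm,b,z,r in [("fs",os(303,315,[76,174,326,n]),.062,.025),("bl",os(303,315,[46,220,n,502]),.008,.047),
 ("fm",os(317,182,[350,444,325,n],264),.076,.029),
 ("fl",os(386,230,[606,726,309,397],528),.090,.033)]:
    x0=back(si,[np.nanmean(b[:2]),np.nanmean(b[2:])],z)[:2]
    p,f=boxfit(si,b,z,r,x0); print("side",nm,np.round(p,4),np.round(f,2))
for nm,uv,z in [("tile",(444,253),.008),("jar",(452,154),.06),("block",(300,158),.018),("tube",(373,271),.02)]: print(nm,back(g,uv,z).round(3))
E
```

```text
fs [0.6305 0.2887] [ 0.04 -0.04  0.41 -0.4 ]
bl [0.6276 0.2869] [-0.09  0.09 -0.13  0.12]
fm [ 0.6109 -0.0814] [-0.32  0.32 -0.26  0.25]
bs [ 0.612 -0.084] [0. 0.]
fl [0.444  0.0712] [-0.16  0.16 -0.01  0.  ]
bm [0.4472 0.0676] [0. 0.]
side fs [0.6297 0.2876] [ 0.08 -0.08  0.  ]
side bl [0.627  0.2877] [-0.29  0.29 -0.02]
side fm [ 0.6112 -0.0841] [ 0.17 -0.17  0.01]
side fl [0.4447 0.0699] [ 0.49 -0.49 -0.36  0.35]
tile [ 0.476 -0.251  0.008]
jar [ 0.689 -0.263  0.06 ]
block [0.686 0.073 0.018]
tube [ 0.433 -0.092  0.02 ]
```

>>> apply_moves:
  targets:
    - [[2.6, -3.0, 0], -7]
    - [[5.2, -6.1, 0], -14]
    - [[7.8, -9.1, 0], -21]
    - [[10.4, -12.2, 0], -28]
    - [[13, -15.2, 0], -35]
  jaw: 1
  force: 40

```text
clock: 0.67
ee_pos: [0.2394, -0.3705, 0.2501]
tcp_rot: [[0.63, 0.776, 0.0], [0.776, -0.63, 0.0], [0.0, -0.0, -1.0]]
ft_force: [1.2, 0.6, 1.6]
gripper_width: 0.0854
```

```bash
cat > to.py <<'E'
import sys
from h import *
s=observe(); R=np.array(s["tcp_rot"]); yaw=np.degrees(np.arctan2(R[1,0],R[0,0]))
t=np.array([float(v) for v in sys.argv[1:4]]); p=np.array(s["ee_pos"])
print("t",round(s["clock"],2),"pos",p.round(4),"yaw",yaw.round(1),"w",round(s["gripper_width"],4),"F",np.round(s["ft_force"],1))
print("tool cm",totool(s,t-p),"twist to yaw90",round(yaw-90,1),"dist",np.linalg.norm(t-p).round(3),"j",np.round(s["joints"],2))
E
python3 to.py 0.4445 0.0705 0.25
```

```text
t 0.67 pos [ 0.2394 -0.3705  0.2501] yaw 50.9 w 0.0854 F [1.2 0.6 1.6]
tool cm [ 4.717e+01 -1.187e+01  2.000e-02] twist to yaw90 -39.1 dist 0.486 j [-1.18  0.05 -0.27  1.24  0.    1.07]
```

>>> apply_moves:
  targets:
    - [[3.9, -1.0, 0], -7]
    - [[7.8, -2.0, 0], -14]
    - [[11.6, -2.9, 0], -21]
    - [[15.5, -3.9, 0], -28]
    - [[19.4, -4.9, 0], -35]

```text
clock: 1.08
ee_pos: [0.3246, -0.1896, 0.2505]
tcp_rot: [[0.071, 0.997, 0.001], [0.997, -0.071, -0.001], [-0.001, 0.001, -1.0]]
ft_force: [0.9, 0.6, -0.1]
gripper_width: 0.0855
```

```bash
python3 to.py 0.4445 0.0705 0.2
```

```text
t 1.08 pos [ 0.3246 -0.1896  0.2505] yaw 85.9 w 0.0855 F [ 0.9  0.6 -0.1]
tool cm [26.79 10.11  5.04] twist to yaw90 -4.1 dist 0.291 j [-0.74 -0.08 -0.4   1.24  0.    0.9 ]
```

>>> apply_moves:
  targets:
    - [[3.7, 1.4, 0.6], -1]
    - [[7.4, 2.8, 1.2], -2]
    - [[11.1, 4.2, 1.8], -3]
    - [[14.8, 5.6, 2.4], -4]
    - [[18.5, 7.0, 3.0], -4.1]

```text
clock: 1.5
ee_pos: [0.4086, -0.0102, 0.2203]
tcp_rot: [[0.004, 1.0, 0.001], [1.0, -0.004, -0.0], [-0.0, 0.001, -1.0]]
ft_force: [1.5, -1.4, -0.8]
gripper_width: 0.0856
```

```bash
python3 to.py 0.4445 0.0705 0.2
```

```text
t 1.5 pos [ 0.4086 -0.0102  0.2203] yaw 89.8 w 0.0856 F [ 1.5 -1.4 -0.8]
tool cm [8.08 3.56 2.03] twist to yaw90 -0.2 dist 0.091 j [-0.22  0.   -0.4   1.17 -0.    1.35]
```

>>> apply_moves:
  targets:
    - [[3, 1.4, 1], 0]
    - [[6, 2.8, 2], 0]
    - [[7.6, 3.4, 2], 0]
    - [[7.6, 3.4, 2], 0]
    - [[7.6, 3.4, 2], 0]

```text
clock: 1.92
ee_pos: [0.4424, 0.0644, 0.2]
tcp_rot: [[0.002, 1.0, -0.001], [1.0, -0.002, -0.0], [-0.0, -0.001, -1.0]]
ft_force: [-0.4, 0.2, -0.2]
gripper_width: 0.0855
```

```bash
python3 to.py 0.4445 0.0705 0.2; python3 - <<'E'
from h import *
g=get_image("wrist"); 
im=g["color"].copy()
for z,r in [(.09,.033),(.09,.0305)]:
    cv2.polylines(im,[proj(g,circ(.4445,.0705,z,r)).astype(int)],True,(0,255,0),1)
cv2.imwrite("pics/w1.png",im)
E
```

```text
t 1.92 pos [0.4424 0.0644 0.2   ] yaw 89.9 w 0.0855 F [-0.4  0.2 -0.2]
tool cm [ 0.61  0.21 -0.  ] twist to yaw90 -0.1 dist 0.006 j [-0.04  0.09 -0.36  1.12 -0.    1.54]
```

View pics/w1.png

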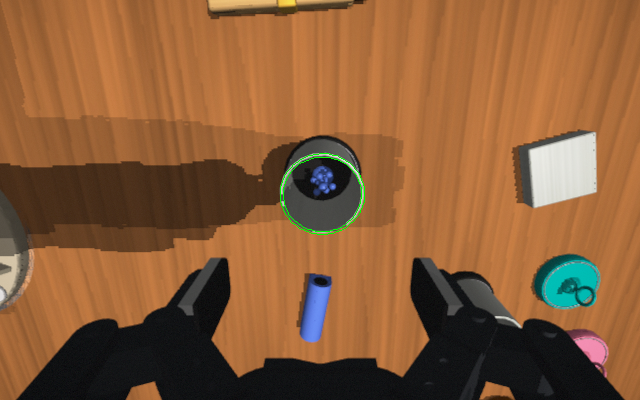

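>>> apply_moves:
  targets:
    - [[0.6, 0.2, 1], 0]
    - [[0.6, 0.2, 5], 0]
    - [[0.6, 0.2, 9], 0]
    - [[0.6, 0.2, 12], 0]
    - [[0.6, 0.2, 13.7], 0]

```text
clock: 2.38
ee_pos: [0.4419, 0.0687, 0.0598]
tcp_rot: [[0.007, 1.0, -0.004], [1.0, -0.007, -0.0], [-0.0, -0.004, -1.0]]
ft_force: [0.1, 0.4, -0.2]
gripper_width: 0.0854
```

>>> apply_moves:
  targets:
    - [[0, 0, 0], 0]
    - [[0, 0, 0], 0]
    - [[0, 0, 0], 0]
    - [[0, 0, 0], 0]
    - [[0, 0, 0], 0]
  jaw: 0.6

```text
clock: 2.8
ee_pos: [0.4457, 0.0694, 0.0645]
tcp_rot: [[0.005, 1.0, 0.002], [1.0, -0.005, -0.0], [-0.0, 0.002, -1.0]]
ft_force: [0.1, 0.6, -2.9]
gripper_width: 0.0665
```

```bash
python3 to.py 0.4445 0.0705 0.062
```

```text
t 2.8 pos [0.4457 0.0694 0.0645] yaw 89.7 w 0.0665 F [ 0.1  0.6 -2.9]
tool cm [ 0.1  -0.12  0.25] twist to yaw90 -0.3 dist 0.003 j [-0.02  0.22 -0.57  0.78 -0.    1.55]
```

>>> apply_moves:
  targets:
    - [[0, 0, 0], 0]
    - [[0, 0, -1.5], 0]
    - [[0, 0, -4], 0]
    - [[0, 0, -7], 0]
    - [[0, 0, -10], 0]
  jaw: 0.5
  force: 50

```text
clock: 3.22
ee_pos: [0.4439, 0.0697, 0.1644]
tcp_rot: [[0.005, 1.0, -0.001], [1.0, -0.005, -0.0], [-0.0, -0.001, -1.0]]
ft_force: [0.7, 0.2, -2.4]
gripper_width: 0.0662
```

```bash
python3 to.py 0.476 -0.251 0.16;python3 - <<'E'
from h import *
g=get_image("wrist");cv2.imwrite("pics/w2.png",g["color"])
E
```

```text
t 3.22 pos [0.4439 0.0697 0.1644] yaw 89.7 w 0.0662 F [ 0.7  0.2 -2.4]
tool cm [-32.06   3.35   0.44] twist to yaw90 -0.3 dist 0.322 j [-0.02  0.12 -0.42  1.03 -0.    1.55]
```

View pics/w2.png

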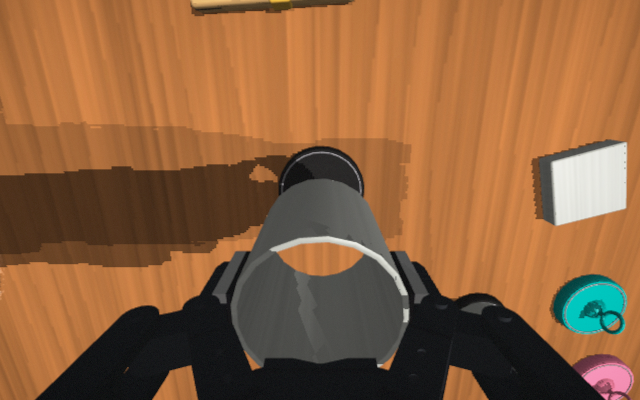

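The flask is held upright and well clear of the medium base (323,180). I'm taking it to the tile.

>>> apply_moves:
  targets:
    - [[-2.5, 0.3, 0], 0]
    - [[-6, 0.6, 0], 0]
    - [[-9.5, 1, 0], 0]
    - [[-13, 1.4, 0], 0]
    - [[-16.5, 1.7, 0], 0]

```text
clock: 3.68
ee_pos: [0.4611, -0.0969, 0.1638]
tcp_rot: [[0.004, 1.0, 0.002], [1.0, -0.004, -0.001], [-0.001, 0.002, -1.0]]
ft_force: [1.7, -0.7, -3.2]
gripper_width: 0.0663
```

>>> apply_moves:
  targets:
    - [[-3.5, 0.4, 0], 0]
    - [[-7, 0.8, 0], 0]
    - [[-10.5, 1.2, 0], 0]
    - [[-13.5, 1.5, 0], 0]
    - [[-15.5, 1.6, 0], 0]

```text
clock: 4.1
ee_pos: [0.4766, -0.2539, 0.1636]
tcp_rot: [[0.007, 1.0, 0.002], [1.0, -0.007, -0.002], [-0.002, 0.002, -1.0]]
ft_force: [0.4, 0.4, -3.3]
gripper_width: 0.0662
```

>>> apply_moves:
  targets:
    - [[0, 0, 0], 0]
    - [[0, 0, 2], 0]
    - [[0, 0, 5], 0]
    - [[0, 0, 8], 0]
    - [[0, 0, 9], 0]

```text
clock: 4.52
ee_pos: [0.4738, -0.2485, 0.0697]
tcp_rot: [[0.005, 1.0, -0.005], [1.0, -0.005, 0.003], [0.003, -0.005, -1.0]]
ft_force: [0.0, 1.1, -3.5]
gripper_width: 0.0662
```

```bash
python3 to.py 0.476 -0.251 0.0605;python3 - <<'E'
from h import *
g=get_image("top");cv2.imwrite("pics/t3.png",g["color"])
E
```

```text
t 4.52 pos [ 0.4738 -0.2485  0.0697] yaw 89.7 w 0.0662 F [ 0.   1.1 -3.5]
tool cm [-0.25  0.22  0.92] twist to yaw90 -0.3 dist 0.01 j [-0.63  0.37 -0.35  0.86  0.    0.94]
```

View pics/t3.png

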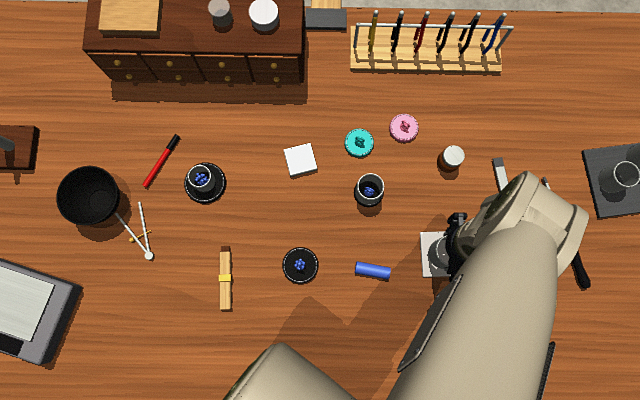

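>>> apply_moves:
  targets:
    - [[0, 0, 0.3], 0]
    - [[0, 0, 0.5], 0]
    - [[0, 0, 0.7], 0]
    - [[0, 0, 0.8], 0]
    - [[0, 0, 0.8], 0]

```text
clock: 4.98
ee_pos: [0.4768, -0.2509, 0.0663]
tcp_rot: [[0.005, 1.0, 0.002], [1.0, -0.005, -0.001], [-0.001, 0.002, -1.0]]
ft_force: [0.2, 0.2, -3.1]
gripper_width: 0.066
```

>>> apply_moves:
  targets:
    - [[0, 0, 0.05], 0]
    - [[0, 0, 0.1], 0]
    - [[0, 0, 0.15], 0]
    - [[0, 0, 0.15], 0]
    - [[0, 0, 0.15], 0]

```text
clock: 5.4
ee_pos: [0.4761, -0.2505, 0.0638]
tcp_rot: [[0.005, 1.0, -0.0], [1.0, -0.005, -0.0], [-0.0, -0.0, -1.0]]
ft_force: [-0.3, -0.5, -3.0]
gripper_width: 0.0658
```

>>> apply_moves:
  targets:
    - [[0, 0, 0.1], 0]
    - [[0, 0, 0.2], 0]
    - [[0, 0, 0.25], 0]
    - [[0, 0, 0.3], 0]
    - [[0, 0, 0.35], 0]

```text
clock: 5.82
ee_pos: [0.4761, -0.2505, 0.0602]
tcp_rot: [[0.005, 1.0, -0.0], [1.0, -0.005, -0.0], [-0.0, -0.0, -1.0]]
ft_force: [0.1, -0.5, -2.7]
gripper_width: 0.0663
```

>>> apply_moves:
  targets:
    - [[0, 0, 0], 0]
    - [[0, 0, 0.0], 0]
    - [[0, 0, 0.0], 0]
    - [[0, 0, 0], 0]
    - [[0, 0, 0], 0]

```text
clock: 6.23
ee_pos: [0.4761, -0.2506, 0.0604]
tcp_rot: [[0.005, 1.0, 0.0], [1.0, -0.005, -0.0], [-0.0, 0.0, -1.0]]
ft_force: [-0.4, 0.2, -3.6]
gripper_width: 0.066
```

>>> apply_moves:
  targets:
    - [[0, 0, 0.05], 0]
    - [[0, 0, 0.1], 0]
    - [[0, 0, 0.15], 0]
    - [[0, 0, 0.15], 0]
    - [[0, 0, 0.15], 0]

```text
clock: 6.65
ee_pos: [0.476, -0.2505, 0.0587]
tcp_rot: [[0.005, 1.0, -0.0], [1.0, -0.005, 0.0], [0.0, -0.0, -1.0]]
ft_force: [-0.4, 0.3, -2.8]
gripper_width: 0.0661
```

>>> apply_moves:
  targets:
    - [[0, 0, 0.05], 0]
    - [[0, 0, 0.1], 0]
    - [[0, 0, 0.15], 0]
    - [[0, 0, 0.15], 0]
    - [[0, 0, 0.15], 0]

```text
clock: 7.07
ee_pos: [0.4762, -0.2506, 0.0584]
tcp_rot: [[0.005, 1.0, 0.0], [1.0, -0.005, -0.001], [-0.001, 0.0, -1.0]]
ft_force: [-1.6, 1.1, 7.1]
gripper_width: 0.0659
```

```bash
python3 to.py 0.476 -0.251 0.0605;python3 - <<'E'
from h import *
g=get_image("side");cv2.imwrite("pics/s4.png",cv2.resize(g["color"][90:190,310:430],None,fx=6,fy=6))
E
```

```text
t 7.07 pos [ 0.4762 -0.2506  0.0584] yaw 89.7 w 0.0659 F [-1.6  1.1  7.1]
tool cm [-0.04 -0.02 -0.21] twist to yaw90 -0.3 dist 0.002 j [-0.63  0.38 -0.36  0.83 -0.    0.94]
```

View pics/s4.png

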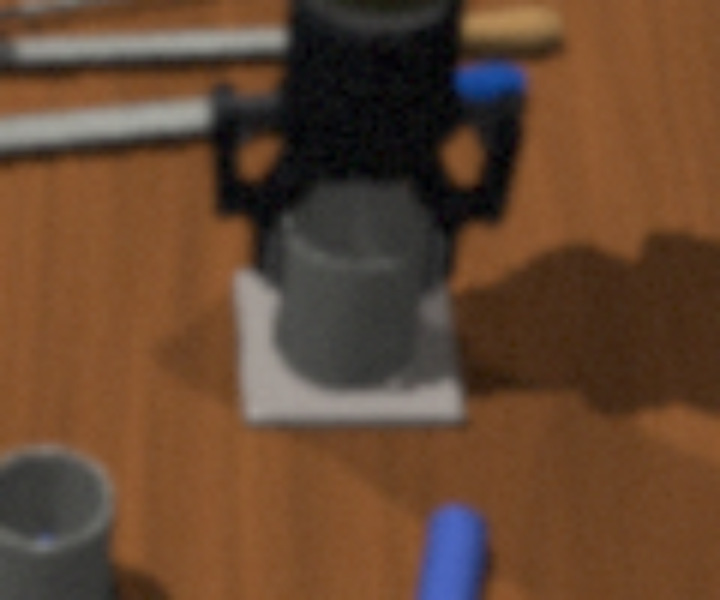

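>>> apply_moves:
  targets:
    - [[0, 0, 0], 0]
    - [[0, 0, 0], 0]
    - [[0, 0, 0], 0]
    - [[0, 0, 0], 0]
    - [[0, 0, 0], 0]
  jaw: 1

```text
clock: 7.53
ee_pos: [0.4762, -0.2506, 0.0573]
tcp_rot: [[0.005, 1.0, 0.0], [1.0, -0.005, -0.0], [-0.0, 0.0, -1.0]]
ft_force: [0.4, 0.2, 0.0]
gripper_width: 0.0853
```

>>> apply_moves:
  targets:
    - [[0, 0, -0.5], 0]
    - [[0, 0, -2], 0]
    - [[0, 0, -5], 0]
    - [[0, 0, -8.5], 0]
    - [[0, 0, -12], 0]

```text
clock: 7.95
ee_pos: [0.4755, -0.2501, 0.1783]
tcp_rot: [[0.005, 1.0, -0.001], [1.0, -0.005, 0.001], [0.001, -0.001, -1.0]]
ft_force: [0.3, -0.2, -0.9]
gripper_width: 0.0853
```

```bash
python3 to.py 0.611 -0.0825 0.18
```

```text
t 7.95 pos [ 0.4755 -0.2501  0.1783] yaw 89.7 w 0.0853 F [ 0.3 -0.2 -0.9]
tool cm [16.82 13.47 -0.17] twist to yaw90 -0.3 dist 0.216 j [-0.63  0.27 -0.19  1.11 -0.    0.94]
```

>>> apply_moves:
  targets:
    - [[3, 2.4, 0], 0]
    - [[6, 4.8, 0], 0]
    - [[9, 7.2, 0], 0]
    - [[12, 9.6, 0], 0]
    - [[14.5, 11.7, 0], 0]

```text
clock: 8.37
ee_pos: [0.595, -0.1041, 0.1779]
tcp_rot: [[0.004, 1.0, 0.001], [1.0, -0.004, -0.0], [-0.0, 0.001, -1.0]]
ft_force: [0.4, -0.4, 0.4]
gripper_width: 0.0851
```

>>> apply_moves:
  targets:
    - [[1.5, 1.2, 0], 0]
    - [[2.3, 1.8, 0], 0]
    - [[2.3, 1.8, 0], 0]
    - [[2.3, 1.8, 0], 0]
    - [[2.3, 1.8, 0], 0]

```text
clock: 8.78
ee_pos: [0.6111, -0.0842, 0.1773]
tcp_rot: [[0.006, 1.0, -0.001], [1.0, -0.006, -0.0], [-0.0, -0.001, -1.0]]
ft_force: [-0.7, 0.4, 0.3]
gripper_width: 0.0854
```

```bash
python3 to.py 0.611 -0.083 0.18; python3 - <<'E'
from h import *
g=get_image("wrist"); im=g["color"].copy()
for z,r in [(.076,.029)]:
    cv2.polylines(im,[proj(g,circ(.611,-.083,z,r)).astype(int)],True,(0,255,0),1)
cv2.imwrite("pics/w5.png",im)
g=get_image("side"); cv2.imwrite("pics/s5.png",g["color"])
g=get_image("top"); cv2.imwrite("pics/t5.png",g["color"])
E
```

```text
t 8.78 pos [ 0.6111 -0.0842  0.1773] yaw 89.7 w 0.0854 F [-0.7  0.4  0.3]
tool cm [ 0.12 -0.01 -0.27] twist to yaw90 -0.3 dist 0.003 j [-0.27  0.42  0.03  1.17 -0.    1.31]
```

View pics/w5.png

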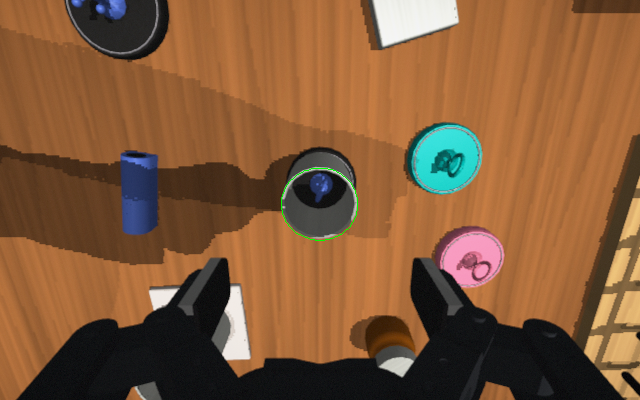

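View pics/s5.png

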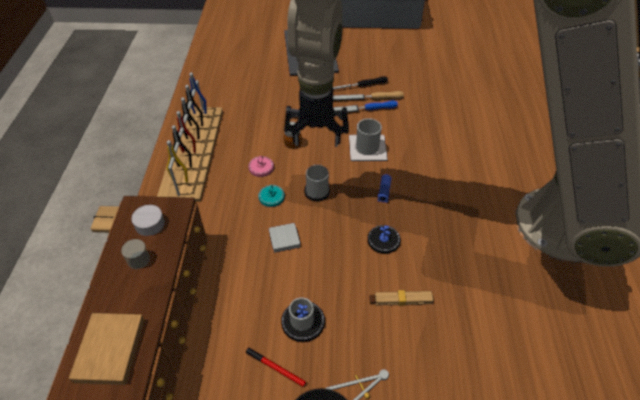

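View pics/t5.png

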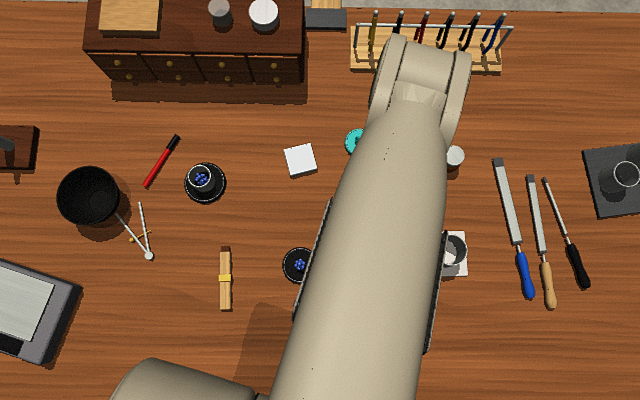

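>>> apply_moves:
  targets:
    - [[0.1, 0, 3], 0]
    - [[0.1, 0, 6.5], 0]
    - [[0.1, 0, 10], 0]
    - [[0.1, 0, 12], 0]
    - [[0.1, 0, 12.4], 0]

```text
clock: 9.35
ee_pos: [0.6081, -0.0823, 0.0489]
tcp_rot: [[0.006, 1.0, -0.008], [1.0, -0.006, 0.002], [0.002, -0.008, -1.0]]
ft_force: [-0.3, 0.3, -0.0]
gripper_width: 0.0855
```

>>> apply_moves:
  targets:
    - [[0, 0, 0], 0]
    - [[0, 0, 0], 0]
    - [[0, 0, 0], 0]
    - [[0, 0, 0], 0]
    - [[0, 0, 0], 0]
  jaw: 0.4
  force: 40

```text
clock: 9.77
ee_pos: [0.6134, -0.0828, 0.0555]
tcp_rot: [[0.005, 1.0, 0.004], [1.0, -0.005, -0.001], [-0.001, 0.004, -1.0]]
ft_force: [-1.0, -1.2, 4.1]
gripper_width: 0.0568
```

```bash
python3 - <<'E'
import cv2,numpy as np
a=cv2.imread("pics/t3.png"); b=cv2.imread("pics/s5.png")
def crop(im,cx,cy,h=25,s=8): return cv2.resize(im[cy-h:cy+h,cx-h:cx+h],None,fx=s,fy=s,interpolation=cv2.INTER_CUBIC)
cv2.imwrite("pics/bm.png",np.hstack([crop(a,300,265),crop(b,384,237)]))
E
python3 to.py 0.611 -0.083 0.18;
```

```text
t 9.77 pos [ 0.6134 -0.0828  0.0555] yaw 89.7 w 0.0568 F [-1.  -1.2  4.1]
tool cm [ -0.04  -0.19 -12.45] twist to yaw90 -0.3 dist 0.125 j [-0.26  0.51 -0.15  0.91 -0.    1.31]
```

View pics/bm.png

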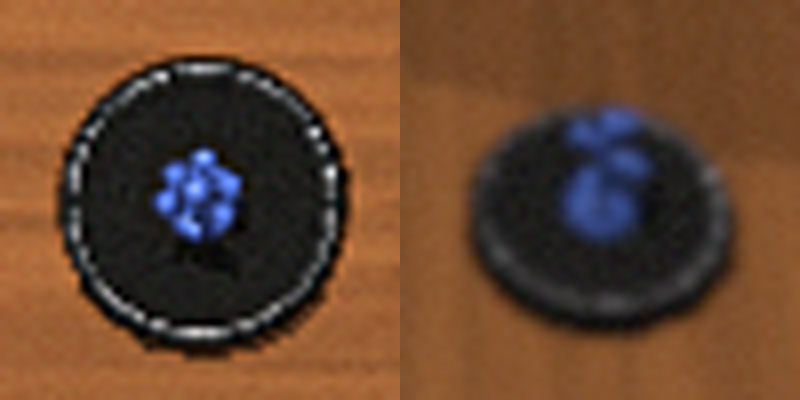

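```bash
python3 - <<'E'
from h import *
t=get_image("top");s=get_image("side")
print(back(t,(300.06,264.56),.012),back(s,(383.6,237.5),.012))
E
python3 to.py 0.611 -0.083 0.18;
```

```text
[0.44536699 0.06684368 0.012     ] [0.44515757 0.06614252 0.012     ]
t 9.87 pos [ 0.6134 -0.0828  0.0555] yaw 89.7 w 0.0566 F [-0.6 -0.5  6.7]
tool cm [ -0.04  -0.19 -12.46] twist to yaw90 -0.3 dist 0.125 j [-0.26  0.51 -0.15  0.91 -0.    1.31]
```

>>> apply_moves:
  targets:
    - [[0, 0, -0.1], 0]
    - [[0, 0, -0.2], 0]
    - [[0, 0, -0.3], 0]
    - [[0, 0, -0.4], 0]
    - [[0, 0, -0.6], 0]
  jaw: 0.4

```text
clock: 10.28
ee_pos: [0.6114, -0.0819, 0.0588]
tcp_rot: [[0.005, 1.0, -0.001], [1.0, -0.005, 0.0], [0.0, -0.001, -1.0]]
ft_force: [0.4, 1.1, -2.7]
gripper_width: 0.0568
```

```bash
python3 to.py 0.611 -0.083 0.18;python3 - <<'E'
from h import *
g=get_image("wrist"); cv2.imwrite("pics/w6.png",g["color"])
g=get_image("side");cv2.imwrite("pics/s6.png",cv2.resize(g["color"][120:220,260:380],None,fx=6,fy=6))
E
```

```text
t 10.28 pos [ 0.6114 -0.0819  0.0588] yaw 89.7 w 0.0568 F [ 0.4  1.1 -2.7]
tool cm [ -0.1   -0.06 -12.12] twist to yaw90 -0.3 dist 0.121 j [-0.26  0.51 -0.14  0.92  0.    1.31]
```

View pics/w6.png

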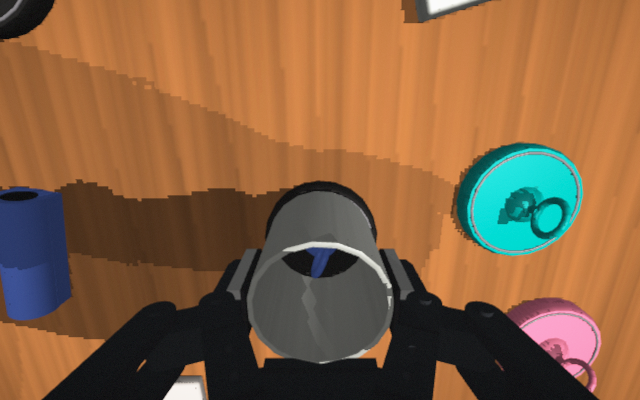

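View pics/s6.png

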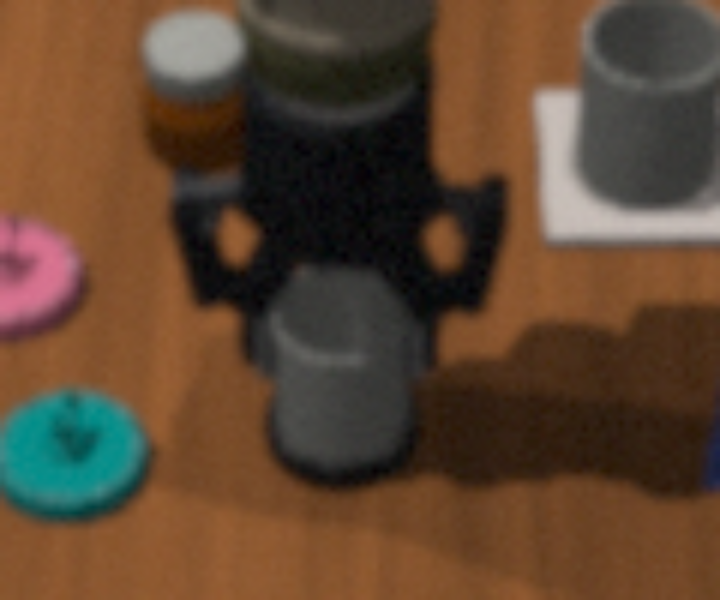

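>>> apply_moves:
  targets:
    - [[0, 0, -1.5], 0]
    - [[0, 0, -4], 0]
    - [[0, 0, -7], 0]
    - [[0, 0, -9], 0]
    - [[0, 0, -9.5], 0]

```text
clock: 10.8
ee_pos: [0.6141, -0.0827, 0.1585]
tcp_rot: [[0.005, 1.0, 0.006], [1.0, -0.005, -0.002], [-0.002, 0.006, -1.0]]
ft_force: [0.4, -0.0, -1.9]
gripper_width: 0.0565
```

```bash
python3 to.py 0.4453 0.0665 0.155; python3 - <<'E'
from h import *
s=observe(); p=s["ee_pos"]
g=get_image("wrist"); im=cv2.resize(g["color"][190:400,200:440],None,fx=3.3,fy=2.8*1.0) 
m=cv2.resize(g["color"][220:400,220:420],None,fx=3.3,fy=3.3,interpolation=cv2.INTER_CUBIC)
for dz in [.0215]:
  for dy,c in [(0,(0,255,0)),(.003,(0,0,255))]:
    q=(proj(g,circ(p[0],p[1]+dy,p[2]+dz,.029))-[220,220]+.5)*3.3
    cv2.polylines(m,[q.astype(int)],True,c,1)
cv2.imwrite("pics/w7.png",m)
E
```

```text
t 10.8 pos [ 0.6141 -0.0827  0.1585] yaw 89.7 w 0.0565 F [ 0.4 -0.  -1.9]
tool cm [ 14.84 -16.95   0.21] twist to yaw90 -0.3 dist 0.225 j [-0.26  0.43 -0.01  1.13 -0.    1.31]
```

View pics/w7.png

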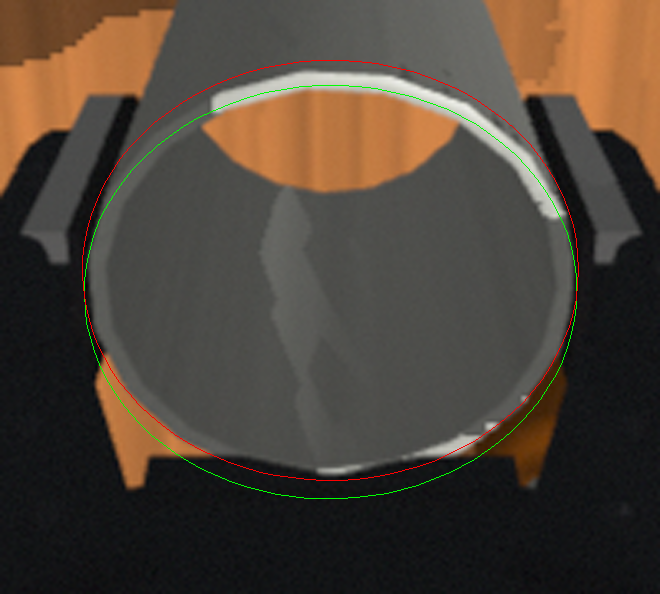

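```bash
python3 - <<'E'
from h import *
s=observe(); p=np.array(s["ee_pos"]); print(p)
g=get_image("wrist"); print(np.array(observe()["ee_pos"]))
b=np.array([220+88/3.3-.5,220+572/3.3-.5,220+72/3.3-.5,220+471/3.3-.5])
def res(d):
    q=proj(g,circ(p[0]+d[0],p[1]+d[1],p[2]+d[2],.029,360)); return np.array([q[:,0].min(),q[:,0].max(),q[:,1].min(),q[:,1].max()])-b
r=least_squares(res,[0,0,.02]); print(r.x,r.fun)
E
```

```text
[ 0.61375161 -0.08261586  0.15746967]
[ 0.61283952 -0.08237272  0.15539189]
[-3.41645693e-06  1.39902257e-04  1.78371052e-02] [ 0.78180326 -0.78324925 -0.86294331  0.99608147]
```

>>> apply_moves:
  targets:
    - [[2, -2.3, 0], 0]
    - [[5, -5.7, 0], 0]
    - [[8, -9.1, 0], 0]
    - [[11, -12.5, 0], 0]
    - [[13.5, -15.4, 0], 0]

```text
clock: 11.32
ee_pos: [0.4612, 0.0495, 0.1518]
tcp_rot: [[0.005, 1.0, -0.004], [1.0, -0.005, 0.0], [0.0, -0.004, -1.0]]
ft_force: [0.5, 1.9, -1.5]
gripper_width: 0.0568
```

>>> apply_moves:
  targets:
    - [[1.0, -1.1, 0], 0]
    - [[1.4, -1.4, 0], 0]
    - [[1.4, -1.4, 0], 0]
    - [[1.4, -1.4, 0], 0]
    - [[1.4, -1.4, 0], 0]

```text
clock: 11.73
ee_pos: [0.4517, 0.0618, 0.154]
tcp_rot: [[0.006, 1.0, 0.001], [1.0, -0.006, -0.0], [-0.0, 0.001, -1.0]]
ft_force: [0.1, -0.0, -1.8]
gripper_width: 0.0568
```

```bash
python3 to.py 0.4453 0.0665 0.0565;python3 - <<'E'
from h import *
g=get_image("top"); cv2.imwrite("pics/t8.png",g["color"])
g=get_image("side");cv2.imwrite("pics/s8.png",g["color"])
E
python3 to.py 0.4453 0.0665 0.0565
```

```text
t 11.73 pos [0.4517 0.0618 0.154 ] yaw 89.7 w 0.0568 F [ 0.1 -0.  -1.8]
tool cm [ 0.47 -0.65  9.74] twist to yaw90 -0.3 dist 0.098 j [-0.04  0.14 -0.42  1.01 -0.    1.54]
t 11.83 pos [0.4515 0.0617 0.154 ] yaw 89.6 w 0.0564 F [-0.1  0.1 -1.7]
tool cm [ 0.47 -0.63  9.75] twist to yaw90 -0.4 dist 0.098 j [-0.04  0.14 -0.42  1.01 -0.    1.54]
```

View pics/s8.png

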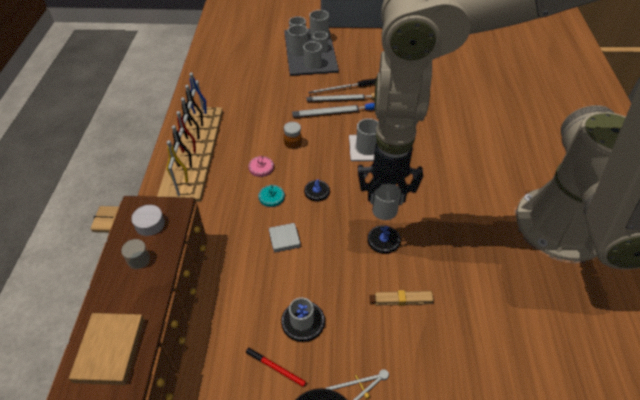

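View pics/t8.png

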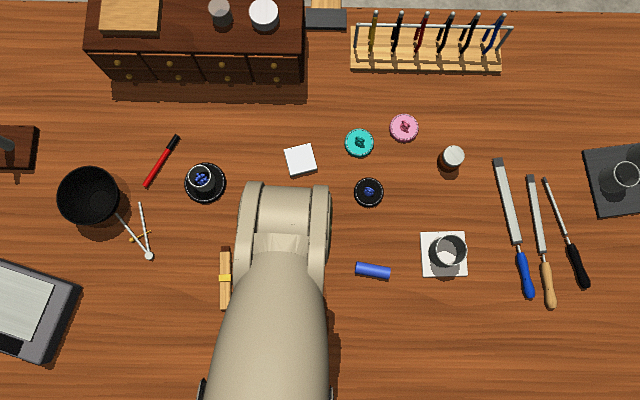

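>>> apply_moves:
  targets:
    - [[0.3, -0.4, 0], 0]
    - [[0.47, -0.64, 0], 0]
    - [[0.47, -0.64, 0], 0]
    - [[0.47, -0.64, 0], 0]
    - [[0.47, -0.64, 0], 0]

```text
clock: 12.25
ee_pos: [0.4441, 0.0673, 0.1543]
tcp_rot: [[0.005, 1.0, 0.0], [1.0, -0.005, -0.0], [-0.0, 0.0, -1.0]]
ft_force: [-1.1, -0.0, -1.8]
gripper_width: 0.0569
```

```bash
python3 to.py 0.4453 0.0665 0.0565; python3 - <<'E'
import cv2,numpy as np
from h import *
a=cv2.imread("pics/t8.png"); b=cv2.imread("pics/s8.png")
def crop(im,cx,cy,h=25,s=8): return cv2.resize(im[cy-h:cy+h,cx-h:cx+h],None,fx=s,fy=s,interpolation=cv2.INTER_CUBIC)
cv2.imwrite("pics/bs.png",np.hstack([crop(a,368,190),crop(b,317,188)]))
g=get_image("wrist");cv2.imwrite("pics/w8.png",g["color"])
E
```

```text
t 12.25 pos [0.4441 0.0673 0.1543] yaw 89.7 w 0.0569 F [-1.1 -0.  -1.8]
tool cm [-0.08  0.12  9.78] twist to yaw90 -0.3 dist 0.098 j [-0.03  0.13 -0.44  1.01 -0.    1.55]
```

View pics/bs.png

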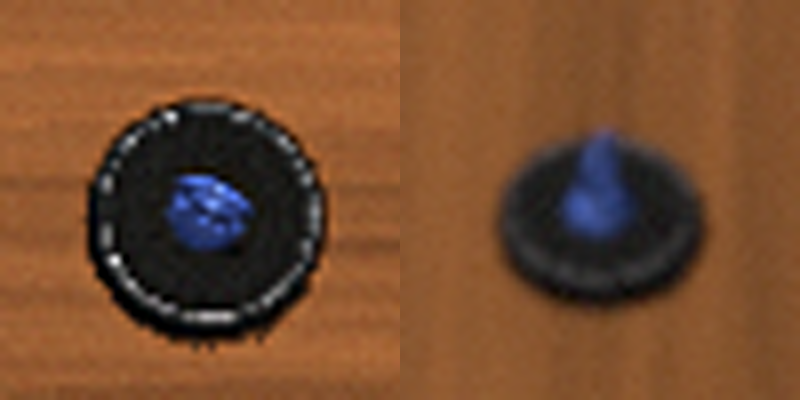

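View pics/w8.png

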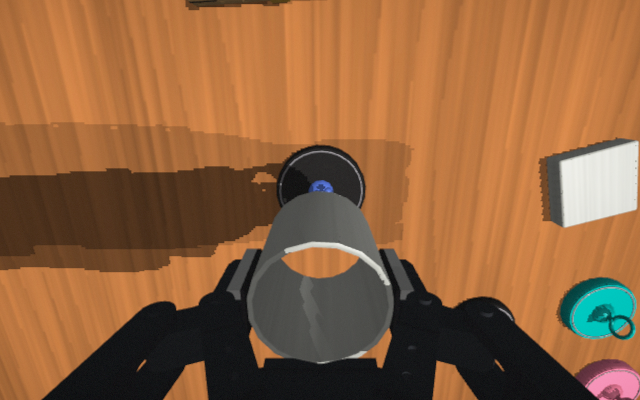

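>>> apply_moves:
  targets:
    - [[-0.08, 0.1, 0.5], 0]
    - [[-0.08, 0.1, 3], 0]
    - [[-0.08, 0.1, 5.5], 0]
    - [[-0.08, 0.1, 7.5], 0]
    - [[-0.08, 0.1, 8.5], 0]

```text
clock: 12.72
ee_pos: [0.4434, 0.0665, 0.0667]
tcp_rot: [[0.005, 1.0, -0.003], [1.0, -0.005, -0.0], [-0.0, -0.003, -1.0]]
ft_force: [0.2, -0.4, -1.7]
gripper_width: 0.0563
```

>>> apply_moves:
  targets:
    - [[0, 0, 0.1], 0]
    - [[0, 0, 0.3], 0]
    - [[0, 0, 0.5], 0]
    - [[0, 0, 0.5], 0]
    - [[0, 0, 0.5], 0]

```text
clock: 13.13
ee_pos: [0.4457, 0.0665, 0.065]
tcp_rot: [[0.005, 1.0, 0.002], [1.0, -0.005, -0.0], [-0.0, 0.002, -1.0]]
ft_force: [-0.3, 0.3, -1.4]
gripper_width: 0.0569
```

```bash
python3 to.py 0.4453 0.0665 0.0565; python3 - <<'E'
from h import *
t=get_image("top");s=get_image("side")
print(back(t,(368.9,191.),.012),back(s,(316.7,188.75),.012))
E
```

```text
t 13.13 pos [0.4457 0.0665 0.065 ] yaw 89.7 w 0.0569 F [-0.3  0.3 -1.4]
tool cm [ 0.   -0.04  0.85] twist to yaw90 -0.3 dist 0.009 j [-0.03  0.22 -0.57  0.78 -0.    1.55]
[ 0.61287245 -0.0845566   0.012     ] [ 0.61178892 -0.08502386  0.012     ]
```

>>> apply_moves:
  targets:
    - [[0, 0, 0.2], 0]
    - [[0, 0, 0.4], 0]
    - [[0, 0, 0.6], 0]
    - [[0, 0, 0.7], 0]
    - [[0, 0, 0.7], 0]

```text
clock: 13.65
ee_pos: [0.4447, 0.0665, 0.0569]
tcp_rot: [[0.005, 1.0, -0.001], [1.0, -0.005, -0.0], [-0.0, -0.001, -1.0]]
ft_force: [-0.2, 0.4, -1.7]
gripper_width: 0.0562
```

>>> apply_moves:
  targets:
    - [[0, 0, 0.05], 0]
    - [[0, 0, 0.1], 0]
    - [[0, 0, 0.15], 0]
    - [[0, 0, 0.2], 0]
    - [[0, 0, 0.2], 0]

```text
clock: 14.07
ee_pos: [0.445, 0.0665, 0.0555]
tcp_rot: [[0.005, 1.0, 0.0], [1.0, -0.005, -0.0], [-0.0, 0.0, -1.0]]
ft_force: [-0.9, 0.6, 0.5]
gripper_width: 0.0566
```

Light contact is beginning. One more small press, then release.

>>> apply_moves:
  targets:
    - [[0, 0, 0.05], 0]
    - [[0, 0, 0.1], 0]
    - [[0, 0, 0.1], 0]
    - [[0, 0, 0.1], 0]
    - [[0, 0, 0.1], 0]

```text
clock: 14.48
ee_pos: [0.4451, 0.0665, 0.0554]
tcp_rot: [[0.005, 1.0, 0.001], [1.0, -0.005, -0.0], [-0.0, 0.001, -1.0]]
ft_force: [-4.2, -0.5, 11.7]
gripper_width: 0.0567
```

>>> apply_moves:
  targets:
    - [[0, 0, 0], 0]
    - [[0, 0, 0], 0]
    - [[0, 0, 0], 0]
    - [[0, 0, 0], 0]
    - [[0, 0, 0], 0]
  jaw: 1

```text
clock: 14.9
ee_pos: [0.445, 0.0665, 0.0541]
tcp_rot: [[0.005, 1.0, -0.0], [1.0, -0.005, -0.0], [-0.0, -0.0, -1.0]]
ft_force: [0.1, -0.5, 0.5]
gripper_width: 0.0852
```

>>> apply_moves:
  targets:
    - [[0, 0, -0.5], 0]
    - [[0, 0, -2], 0]
    - [[0, 0, -5], 0]
    - [[0, 0, -8.5], 0]
    - [[0, 0, -12], 0]

```text
clock: 15.32
ee_pos: [0.4441, 0.0666, 0.1754]
tcp_rot: [[0.005, 1.0, -0.002], [1.0, -0.005, -0.0], [-0.0, -0.002, -1.0]]
ft_force: [1.0, 0.6, 0.2]
gripper_width: 0.0853
```

```bash
python3 to.py 0.63 0.2882 0.18; python3 - <<'E'
from h import *
g=get_image("wrist");im=g["color"].copy()
cv2.polylines(im,[proj(g,circ(.4453,.0665,.076,.029)).astype(int)],True,(0,255,0),1)
cv2.polylines(im,[proj(g,circ(.4453,.0665,.012,.040)).astype(int)],True,(0,0,255),1)
cv2.imwrite("pics/w9.png",im)
E
```

```text
t 15.32 pos [0.4441 0.0666 0.1754] yaw 89.7 w 0.0853 F [1.  0.6 0.2]
tool cm [22.25 18.48 -0.49] twist to yaw90 -0.3 dist 0.289 j [-0.03  0.11 -0.4   1.06 -0.    1.55]
```

View pics/w9.png

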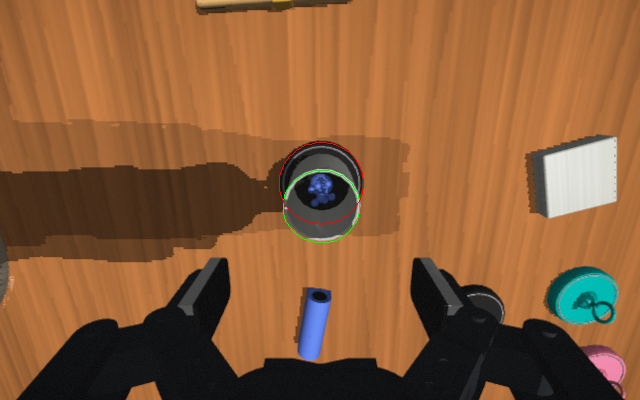

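>>> apply_moves:
  targets:
    - [[2, 1.7, 0], 0]
    - [[5, 4.2, 0], 0]
    - [[8, 6.6, 0], 0]
    - [[11, 9.1, 0], 0]
    - [[14, 11.6, 0], 0]

```text
clock: 15.78
ee_pos: [0.5626, 0.2074, 0.1747]
tcp_rot: [[0.005, 1.0, 0.001], [1.0, -0.005, -0.0], [-0.0, 0.001, -1.0]]
ft_force: [0.8, -0.8, -0.4]
gripper_width: 0.0852
```

>>> apply_moves:
  targets:
    - [[3, 2.5, 0], 0]
    - [[6, 5, 0], 0]
    - [[7.7, 6.4, 0], 0]
    - [[8.2, 6.8, 0], 0]
    - [[8.2, 6.8, 0], 0]

```text
clock: 16.2
ee_pos: [0.6304, 0.2889, 0.1733]
tcp_rot: [[0.003, 1.0, -0.001], [1.0, -0.003, -0.0], [-0.0, -0.001, -1.0]]
ft_force: [-0.8, -0.4, -0.0]
gripper_width: 0.0852
```

```bash
python3 to.py 0.63 0.2882 0.18; python3 - <<'E'
from h import *
g=get_image("wrist");im=g["color"].copy()
cv2.polylines(im,[proj(g,circ(.630,.2882,.062,.025)).astype(int)],True,(0,255,0),1)
cv2.polylines(im,[proj(g,circ(.6273,.2873,.012,.047)).astype(int)],True,(0,0,255),1)
cv2.imwrite("pics/w10.png",im)
g=get_image("top");cv2.imwrite("pics/t10.png",g["color"])
E
python3 to.py 0.63 0.2882 0.18
```

```text
t 16.2 pos [0.6304 0.2889 0.1733] yaw 89.8 w 0.0852 F [-0.8 -0.4 -0. ]
tool cm [-0.07 -0.04 -0.67] twist to yaw90 -0.2 dist 0.007 j [ 0.31  0.58  0.26  1.26 -0.    1.89]
t 16.3 pos [0.6292 0.2869 0.1739] yaw 89.7 w 0.0854 F [-0.4  0.2 -0.2]
tool cm [ 0.13  0.08 -0.61] twist to yaw90 -0.3 dist 0.006 j [ 0.31  0.57  0.26  1.26 -0.    1.89]
```

View pics/w10.png

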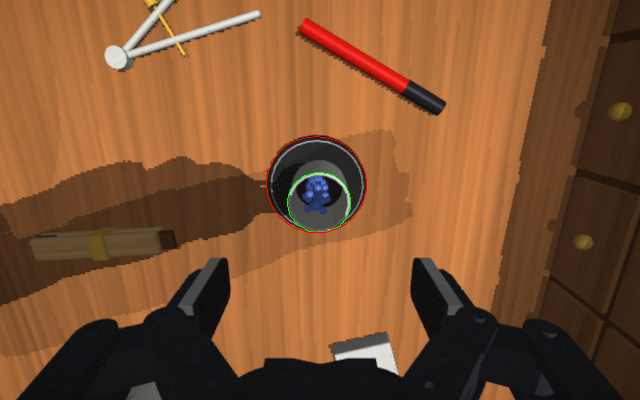

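>>> apply_moves:
  targets:
    - [[0.1, 0.05, 2.5], 0]
    - [[0.1, 0.05, 6], 0]
    - [[0.1, 0.05, 9.5], 0]
    - [[0.1, 0.05, 12], 0]
    - [[0.1, 0.05, 12.7], 0]

```text
clock: 16.72
ee_pos: [0.6264, 0.2858, 0.0428]
tcp_rot: [[0.006, 1.0, -0.008], [1.0, -0.006, -0.003], [-0.003, -0.008, -1.0]]
ft_force: [-0.1, -0.9, -0.7]
gripper_width: 0.0853
```

>>> apply_moves:
  targets:
    - [[0, 0, 0], 0]
    - [[0, 0, 0], 0]
    - [[0, 0, 0], 0]
    - [[0, 0, 0], 0]
    - [[0, 0, 0], 0]
  jaw: 0.7

```text
clock: 17.13
ee_pos: [0.6319, 0.289, 0.0495]
tcp_rot: [[0.005, 1.0, 0.003], [1.0, -0.005, 0.001], [0.001, 0.003, -1.0]]
ft_force: [0.7, -0.1, -0.0]
gripper_width: 0.0599
```

>>> apply_moves:
  targets:
    - [[0, 0, 0], 0]
    - [[0, 0, 0], 0]
    - [[0, 0, 0], 0]
    - [[0, 0, 0], 0]
    - [[0, 0, 0], 0]
  jaw: 0.3
  force: 35

```text
clock: 17.55
ee_pos: [0.6312, 0.289, 0.049]
tcp_rot: [[0.004, 1.0, 0.002], [1.0, -0.004, 0.001], [0.001, 0.002, -1.0]]
ft_force: [-2.4, -1.1, 5.3]
gripper_width: 0.0483
```

```bash
python3 to.py 0.63 0.2882 0.18
```

```text
t 17.55 pos [0.6312 0.289  0.049 ] yaw 89.7 w 0.0483 F [-2.4 -1.1  5.3]
tool cm [ -0.07  -0.09 -13.1 ] twist to yaw90 -0.3 dist 0.131 j [ 0.31  0.65  0.08  1.   -0.    1.89]
```

>>> apply_moves:
  targets:
    - [[0, 0, -0.3], 0]
    - [[0, 0, -1.3], 0]
    - [[0, 0, -3], 0]
    - [[0, 0, -5], 0]
    - [[0, 0, -7.5], 0]

```text
clock: 17.97
ee_pos: [0.6293, 0.2883, 0.1217]
tcp_rot: [[0.005, 1.0, -0.003], [1.0, -0.005, -0.001], [-0.001, -0.003, -1.0]]
ft_force: [0.1, -0.7, -1.7]
gripper_width: 0.0484
```

>>> apply_moves:
  targets:
    - [[0, 0, -1.5], 0]
    - [[0, 0, -2.5], 0]
    - [[0, 0, -3], 0]
    - [[0, 0, -3], 0]
    - [[0, 0, -3], 0]

```text
clock: 18.38
ee_pos: [0.6301, 0.2885, 0.1515]
tcp_rot: [[0.005, 1.0, -0.001], [1.0, -0.005, -0.0], [-0.001, -0.001, -1.0]]
ft_force: [0.9, -0.0, -2.4]
gripper_width: 0.0482
```

```bash
python3 - <<'E'
from h import *
g=get_image("wrist")
m=cv2.resize(g["color"][200:400,210:430],None,fx=3,fy=3,interpolation=cv2.INTER_CUBIC)
cv2.imwrite("pics/w11.png",m)
E
python3 to.py 0.6125 -0.0848 0.15
```

```text
t 18.43 pos [0.6298 0.2884 0.1508] yaw 89.7 w 0.0484 F [-0.2 -0.1 -1.8]
tool cm [-37.33  -1.55   0.12] twist to yaw90 -0.3 dist 0.374 j [ 0.31  0.59  0.22  1.21 -0.    1.89]
```

View pics/w11.png

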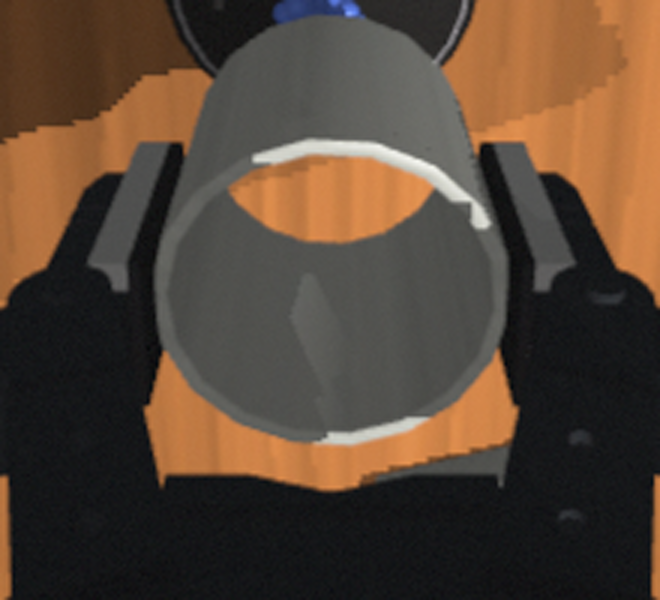

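```bash
python3 - <<'E'
from h import *
p=np.array(observe()["ee_pos"])
g=get_image("wrist"); print(p,np.array(observe()["ee_pos"]))
b=np.array([210+157/3-.5,210+506/3-.5,200+140/3-.5,200+444/3-.5])
def res(d):
    q=proj(g,circ(p[0]+d[0],p[1]+d[1],p[2]+d[2],.025,360)); return np.array([q[:,0].min(),q[:,0].max(),q[:,1].min(),q[:,1].max()])-b
r=least_squares(res,[0,0,.02]); print(r.x,r.fun)
E
```

```text
[0.62981039 0.28839425 0.15081845] [0.6296705  0.28837006 0.15056174]
[ 0.00024921 -0.00236171  0.01009714] [-0.5382323   0.53811423  0.59701484 -0.67036547]
```

```bash
python3 - <<'E'
from h import *
p=np.array(observe()["ee_pos"])
g=get_image("wrist")
b=np.array([210+157/3-.5,210+506/3-.5,200+140/3-.5,200+444/3-.5])
for dz in (.0,.01,.0125,.015):
  def res(d):
    q=proj(g,circ(p[0]+d[0],p[1]+d[1],p[2]+dz,.025,360)); return np.array([q[:,0].min(),q[:,0].max(),q[:,1].min(),q[:,1].max()])-b
  r=least_squares(res,[0,0]); print(dz,r.x,r.fun)
E
```

```text
0.0 [ 0.00021535 -0.00905788] [ 4.17694342 -4.16310115  3.85332025 -5.35048708]
0.01 [ 0.00026161 -0.00244344] [-0.49193444  0.49184016  0.63302605 -0.72281318]
0.0125 [ 0.00027348 -0.00080314] [-1.78617007  1.78298537 -0.23554166  0.57834644]
0.015 [0.0002853  0.00083119] [-3.13791325  3.13136056 -1.13151292  1.94567285]
```

>>> apply_moves:
  targets:
    - [[-2, -0.1, 0], 0]
    - [[-5, -0.2, 0], 0]
    - [[-8.5, -0.4, 0], 0]
    - [[-12, -0.5, 0], 0]
    - [[-15.5, -0.6, 0], 0]

```text
clock: 18.95
ee_pos: [0.6229, 0.1325, 0.1511]
tcp_rot: [[0.004, 1.0, -0.002], [1.0, -0.004, -0.0], [-0.0, -0.002, -1.0]]
ft_force: [0.6, -0.5, -1.5]
gripper_width: 0.0481
```

>>> apply_moves:
  targets:
    - [[-3.5, -0.15, 0], 0]
    - [[-7, -0.3, 0], 0]
    - [[-10.5, -0.4, 0], 0]
    - [[-14, -0.55, 0], 0]
    - [[-17.5, -0.7, 0], 0]

```text
clock: 19.37
ee_pos: [0.6151, -0.0428, 0.1514]
tcp_rot: [[0.005, 1.0, -0.001], [1.0, -0.005, 0.0], [0.0, -0.001, -1.0]]
ft_force: [-0.1, -0.1, -1.7]
gripper_width: 0.048
```

>>> apply_moves:
  targets:
    - [[-2, -0.1, 0], 0]
    - [[-3.5, -0.2, 0], 0]
    - [[-4.2, -0.2, 0], 0]
    - [[-4.2, -0.2, 0], 0]
    - [[-4.2, -0.2, 0], 0]

```text
clock: 19.78
ee_pos: [0.6136, -0.0825, 0.1519]
tcp_rot: [[0.004, 1.0, -0.001], [1.0, -0.004, 0.001], [0.001, -0.001, -1.0]]
ft_force: [0.4, 0.5, -1.2]
gripper_width: 0.0482
```

>>> apply_moves:
  targets:
    - [[0, 0, 0], 0]
    - [[0, 0, 0], 0]
    - [[0, 0, 0], 0]
    - [[0, 0, 0], 0]
    - [[0, 0, 0], 0]

```text
clock: 20.2
ee_pos: [0.6139, -0.0826, 0.1524]
tcp_rot: [[0.004, 1.0, 0.0], [1.0, -0.004, -0.0], [-0.0, 0.0, -1.0]]
ft_force: [-0.7, 0.2, -2.7]
gripper_width: 0.0483
```

```bash
python3 to.py 0.6125 -0.0838 0.05;python3 - <<'E'
from h import *
g=get_image("wrist"); im=g["color"].copy()
cv2.polylines(im,[proj(g,circ(.6125,-.0848,.012,.034)).astype(int)],True,(0,0,255),1)
cv2.imwrite("pics/w12.png",im)
g=get_image("side"); cv2.imwrite("pics/s12.png",cv2.resize(g["color"][100:220,240:400],None,fx=5,fy=5))
E
```

```text
t 20.2 pos [ 0.6139 -0.0826  0.1524] yaw 89.8 w 0.0483 F [-0.7  0.2 -2.7]
tool cm [-0.12 -0.14 10.24] twist to yaw90 -0.2 dist 0.102 j [-0.26  0.44 -0.01  1.12 -0.    1.31]
```

View pics/w12.png

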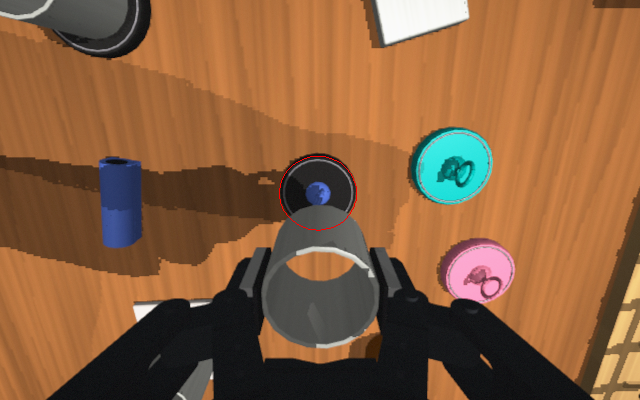

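View pics/s12.png

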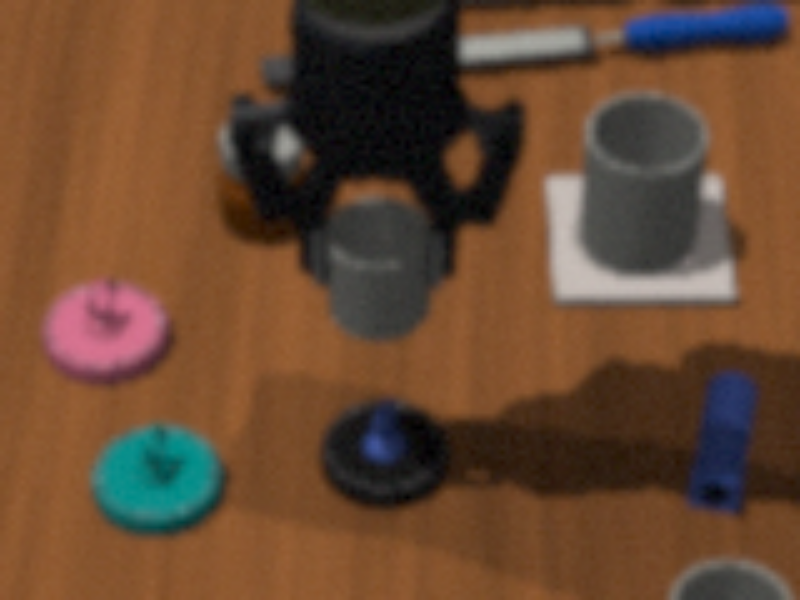

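>>> apply_moves:
  targets:
    - [[-0.12, -0.12, 0.7], 0]
    - [[-0.12, -0.12, 3.5], 0]
    - [[-0.12, -0.12, 6.5], 0]
    - [[-0.12, -0.12, 8.5], 0]
    - [[-0.12, -0.12, 9.3], 0]

```text
clock: 20.72
ee_pos: [0.6099, -0.0839, 0.0553]
tcp_rot: [[0.005, 1.0, -0.006], [1.0, -0.005, 0.001], [0.001, -0.006, -1.0]]
ft_force: [-0.2, -0.3, -1.7]
gripper_width: 0.0483
```

>>> apply_moves:
  targets:
    - [[0, 0, 0.1], 0]
    - [[0, 0, 0.3], 0]
    - [[0, 0, 0.4], 0]
    - [[0, 0, 0.4], 0]
    - [[0, 0, 0.4], 0]

```text
clock: 21.13
ee_pos: [0.6136, -0.0848, 0.0567]
tcp_rot: [[0.005, 1.0, 0.002], [1.0, -0.005, -0.001], [-0.001, 0.002, -1.0]]
ft_force: [0.4, 0.2, -2.0]
gripper_width: 0.0485
```

```bash
python3 to.py 0.6125 -0.0838 0.049
```

```text
t 21.13 pos [ 0.6136 -0.0848  0.0567] yaw 89.7 w 0.0485 F [ 0.4  0.2 -2. ]
tool cm [ 0.1  -0.11  0.77] twist to yaw90 -0.3 dist 0.008 j [-0.27  0.51 -0.14  0.91 -0.    1.31]
```

>>> apply_moves:
  targets:
    - [[0.05, -0.05, 0.2], 0]
    - [[0.05, -0.05, 0.4], 0]
    - [[0.05, -0.05, 0.6], 0]
    - [[0.05, -0.05, 0.6], 0]
    - [[0.05, -0.05, 0.6], 0]

```text
clock: 21.55
ee_pos: [0.6119, -0.0839, 0.0491]
tcp_rot: [[0.005, 1.0, -0.0], [1.0, -0.005, -0.0], [-0.0, -0.0, -1.0]]
ft_force: [0.0, 0.5, -1.1]
gripper_width: 0.0483
```

>>> apply_moves:
  targets:
    - [[0, 0, 0.05], 0]
    - [[0, 0, 0.1], 0]
    - [[0, 0, 0.15], 0]
    - [[0, 0, 0.2], 0]
    - [[0, 0, 0.2], 0]

```text
clock: 21.97
ee_pos: [0.612, -0.084, 0.0489]
tcp_rot: [[0.005, 1.0, 0.001], [1.0, -0.005, -0.0], [-0.0, 0.001, -1.0]]
ft_force: [-4.0, 0.9, 10.2]
gripper_width: 0.048
```

Firm contact. Releasing and rising.

>>> apply_moves:
  targets:
    - [[0, 0, 0], 0]
    - [[0, 0, 0], 0]
    - [[0, 0, 0], 0]
    - [[0, 0, 0], 0]
    - [[0, 0, 0], 0]
  jaw: 1

```text
clock: 22.38
ee_pos: [0.6121, -0.084, 0.0471]
tcp_rot: [[0.005, 1.0, -0.0], [1.0, -0.005, -0.0], [-0.0, -0.0, -1.0]]
ft_force: [0.1, 0.4, -0.6]
gripper_width: 0.0852
```

>>> apply_moves:
  targets:
    - [[0, 0, -0.5], 0]
    - [[0, 0, -2], 0]
    - [[0, 0, -5], 0]
    - [[0, 0, -8.5], 0]
    - [[0, 0, -12], 0]

```text
clock: 22.8
ee_pos: [0.6114, -0.0838, 0.1682]
tcp_rot: [[0.005, 1.0, -0.002], [1.0, -0.005, 0.0], [0.0, -0.002, -1.0]]
ft_force: [0.8, -0.6, 0.0]
gripper_width: 0.0853
```

>>> apply_moves:
  targets:
    - [[0, 0, 0], 0]
    - [[0, 0, 0], 0]
    - [[0, 0, 0], 0]
    - [[0, 0, 0], 0]
    - [[0, 0, 0], 0]

```text
clock: 23.22
ee_pos: [0.611, -0.0837, 0.1655]
tcp_rot: [[0.005, 1.0, -0.003], [1.0, -0.005, 0.001], [0.001, -0.003, -1.0]]
ft_force: [-0.2, -0.7, -0.2]
gripper_width: 0.0851
```

```bash
python3 to.py 0.476 -0.25 0.18;python3 - <<'E'
from h import *
g=get_image("wrist"); im=g["color"].copy()
cv2.polylines(im,[proj(g,circ(.6125,-.0848,.012,.034)).astype(int)],True,(0,0,255),1)
cv2.polylines(im,[proj(g,circ(.6125,-.0848,.062,.025)).astype(int)],True,(0,255,0),1)
cv2.imwrite("pics/w13.png",cv2.resize(im[100:300,220:420],None,fx=3,fy=3))
g=get_image("side"); cv2.imwrite("pics/s13.png",g["color"])
E
```

```text
t 23.22 pos [ 0.611  -0.0837  0.1655] yaw 89.7 w 0.0851 F [-0.2 -0.7 -0.2]
tool cm [-16.69 -13.43  -1.42] twist to yaw90 -0.3 dist 0.215 j [-0.27  0.43  0.01  1.15 -0.    1.31]
```

View pics/w13.png

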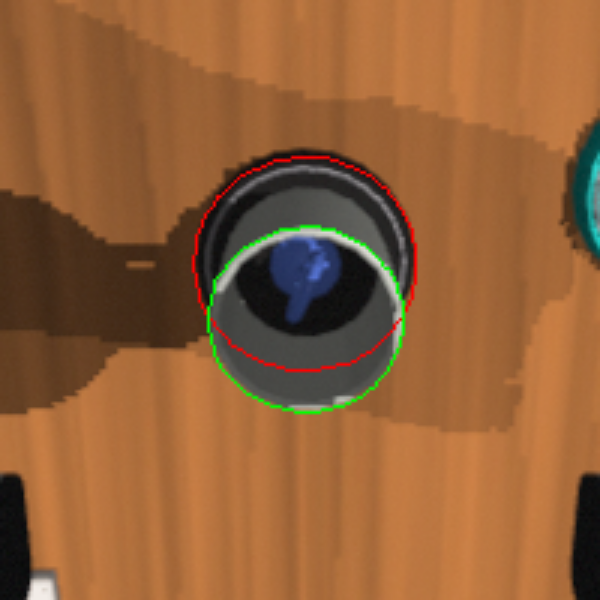

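View pics/s13.png

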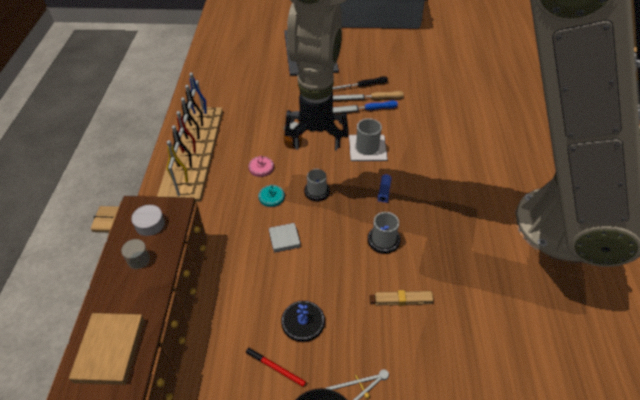

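>>> apply_moves:
  targets:
    - [[-2.5, -2, -0.5], 0]
    - [[-5.5, -4.4, -1], 0]
    - [[-8.5, -6.8, -1.5], 0]
    - [[-11.5, -9.2, -1.5], 0]
    - [[-14.5, -11.6, -1.5], 0]

```text
clock: 23.73
ee_pos: [0.4942, -0.2293, 0.1819]
tcp_rot: [[0.004, 1.0, -0.0], [1.0, -0.004, 0.0], [0.0, -0.0, -1.0]]
ft_force: [0.7, -0.9, 0.1]
gripper_width: 0.0851
```

>>> apply_moves:
  targets:
    - [[-1.5, -1.2, 0], 0]
    - [[-2.2, -1.8, 0], 0]
    - [[-2.2, -1.8, 0], 0]
    - [[-2.2, -1.8, 0], 0]
    - [[-2.2, -1.8, 0], 0]

```text
clock: 24.15
ee_pos: [0.478, -0.2494, 0.1821]
tcp_rot: [[0.004, 1.0, 0.0], [1.0, -0.004, 0.001], [0.001, 0.0, -1.0]]
ft_force: [-0.2, 0.7, 0.5]
gripper_width: 0.0855
```

>>> apply_moves:
  targets:
    - [[0, 0, 0], 0]
    - [[0, 0, 0], 0]
    - [[0, 0, 0], 0]
    - [[0, 0, 0], 0]
    - [[0, 0, 0], 0]

```text
clock: 24.57
ee_pos: [0.4775, -0.2499, 0.1823]
tcp_rot: [[0.004, 1.0, -0.0], [1.0, -0.004, -0.0], [-0.0, -0.0, -1.0]]
ft_force: [-0.0, 0.5, -0.2]
gripper_width: 0.0856
```

```bash
python3 to.py 0.476 -0.25 0.18;python3 - <<'E'
from h import *
g=get_image("wrist"); im=g["color"].copy()
cv2.polylines(im,[proj(g,circ(.476,-.2505,.086,.033)).astype(int)],True,(0,255,0),1)
cv2.imwrite("pics/w14.png",cv2.resize(im[100:300,220:420],None,fx=3,fy=3))
E
```

```text
t 24.57 pos [ 0.4775 -0.2499  0.1823] yaw 89.8 w 0.0856 F [-0.   0.5 -0.2]
tool cm [-0.01 -0.15  0.23] twist to yaw90 -0.2 dist 0.003 j [-0.63  0.27 -0.18  1.12 -0.    0.94]
```

View pics/w14.png

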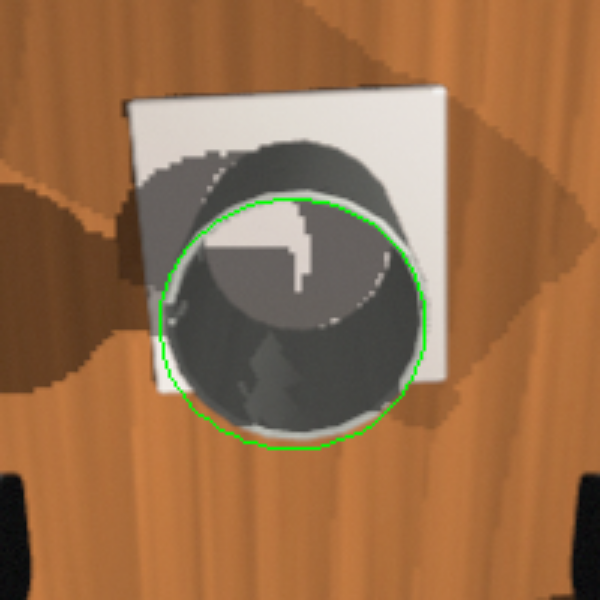

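>>> apply_moves:
  targets:
    - [[0.2, -0.15, 2.5], 0]
    - [[0.2, -0.15, 6], 0]
    - [[0.2, -0.15, 9.5], 0]
    - [[0.2, -0.15, 11.7], 0]
    - [[0.2, -0.15, 12.3], 0]

```text
clock: 25.03
ee_pos: [0.4733, -0.2465, 0.0554]
tcp_rot: [[0.005, 1.0, -0.005], [1.0, -0.005, 0.004], [0.004, -0.005, -1.0]]
ft_force: [-1.7, 0.7, 0.3]
gripper_width: 0.0855
```

>>> apply_moves:
  targets:
    - [[0, 0, 0], 0]
    - [[0, 0, 0], 0]
    - [[0, 0, 0], 0]
    - [[0, 0, 0], 0]
    - [[0, 0, 0], 0]
  jaw: 0.5
  force: 45

```text
clock: 25.45
ee_pos: [0.4765, -0.2488, 0.0605]
tcp_rot: [[0.005, 1.0, 0.002], [1.0, -0.005, -0.001], [-0.001, 0.002, -1.0]]
ft_force: [-0.1, -0.0, -3.3]
gripper_width: 0.0664
```

>>> apply_moves:
  targets:
    - [[0, 0, -0.3], 0]
    - [[0, 0, -1.5], 0]
    - [[0, 0, -4], 0]
    - [[0, 0, -7], 0]
    - [[0, 0, -10], 0]

```text
clock: 25.87
ee_pos: [0.4752, -0.2479, 0.1603]
tcp_rot: [[0.005, 1.0, -0.001], [1.0, -0.005, 0.001], [0.001, -0.001, -1.0]]
ft_force: [1.6, -0.9, -3.4]
gripper_width: 0.0661
```

>>> apply_moves:
  targets:
    - [[0, 0, -0.8], 0]
    - [[0, 0, -1], 0]
    - [[0, 0, -1], 0]
    - [[0, 0, -1], 0]
    - [[0, 0, -1], 0]

```text
clock: 26.28
ee_pos: [0.4747, -0.2476, 0.1673]
tcp_rot: [[0.005, 1.0, -0.003], [1.0, -0.005, 0.002], [0.002, -0.003, -1.0]]
ft_force: [-0.3, -0.0, -3.0]
gripper_width: 0.0661
```

```bash
python3 - <<'E'
from h import *
g=get_image("wrist")
m=cv2.resize(g["color"][200:400,210:430],None,fx=3,fy=3,interpolation=cv2.INTER_CUBIC)
cv2.imwrite("pics/w15.png",m)
E
python3 to.py 0.6273 0.2873 0.175
```

```text
t 26.33 pos [ 0.4748 -0.2476  0.1674] yaw 89.7 w 0.0658 F [ 0.5  0.3 -4.1]
tool cm [53.56 14.99 -0.7 ] twist to yaw90 -0.3 dist 0.556 j [-0.63  0.28 -0.21  1.09 -0.    0.94]
```

View pics/w15.png

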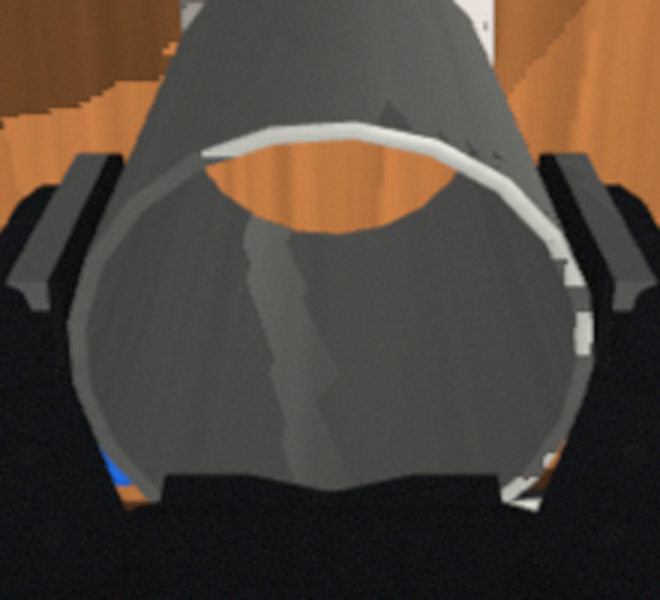

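```bash
python3 - <<'E'
from h import *
p=np.array(observe()["ee_pos"])
g=get_image("wrist"); print(p)
b=np.array([210+68/3-.5,210+594/3-.5,200+122/3-.5])
def q3(d):
    q=proj(g,circ(p[0]+d[0],p[1]+d[1],p[2]+d[2],.033,360)); return np.array([q[:,0].min(),q[:,0].max(),q[:,1].min()])-b
r=least_squares(q3,[0,0,.025]); print(r.x,r.fun)
for dz in (.024,.026,.028): 
    r=least_squares(lambda d:q3([d[0],d[1],dz]),[0,0]); print(dz,r.x,r.fun)
E
```

```text
[ 0.47479177 -0.24761044  0.16736793]
[ 0.00021611 -0.00020716  0.02549677] [ 8.52651283e-14 -1.13686838e-13  2.84217094e-14]
0.024 [ 0.00021008 -0.00084077] [ 1.18911368 -1.18446117 -0.20351127]
0.026 [2.1812561e-04 5.4701962e-06] [-0.40708346  0.40546122  0.07086227]
0.028 [0.00022609 0.00084844] [-2.0625278   2.05415351  0.36527841]
```

>>> apply_moves:
  targets:
    - [[2, 0.6, -0.2], 0]
    - [[5, 1.4, -0.4], 0]
    - [[8.5, 2.4, -0.6], 0]
    - [[12, 3.4, -0.7], 0]
    - [[15.5, 4.3, -0.7], 0]

```text
clock: 26.8
ee_pos: [0.5196, -0.0922, 0.1756]
tcp_rot: [[0.006, 1.0, -0.001], [1.0, -0.006, 0.0], [0.0, -0.001, -1.0]]
ft_force: [0.9, 0.2, -3.8]
gripper_width: 0.0664
```

>>> apply_moves:
  targets:
    - [[3.5, 1, 0], 0]
    - [[7, 2, 0], 0]
    - [[10.5, 3, 0], 0]
    - [[14, 4, 0], 0]
    - [[17.5, 4.9, 0], 0]

```text
clock: 27.22
ee_pos: [0.5693, 0.0831, 0.1752]
tcp_rot: [[0.005, 1.0, -0.001], [1.0, -0.005, -0.0], [-0.0, -0.001, -1.0]]
ft_force: [0.2, -0.6, -2.0]
gripper_width: 0.0661
```

>>> apply_moves:
  targets:
    - [[3.5, 1, 0], 0]
    - [[7, 2, 0], 0]
    - [[10.5, 3, 0], 0]
    - [[14, 4, 0], 0]
    - [[16.5, 4.7, 0], 0]

```text
clock: 27.63
ee_pos: [0.6171, 0.2491, 0.1747]
tcp_rot: [[0.003, 1.0, -0.001], [1.0, -0.003, 0.0], [0.0, -0.001, -1.0]]
ft_force: [0.5, 0.5, -2.9]
gripper_width: 0.0661
```

```bash
python3 to.py 0.6273 0.2873 0.175
```

```text
t 27.63 pos [0.6171 0.2491 0.1747] yaw 89.8 w 0.0661 F [ 0.5  0.5 -2.9]
tool cm [ 3.82  1.01 -0.03] twist to yaw90 -0.2 dist 0.04 j [0.26 0.52 0.17 1.22 0.   1.84]
```

>>> apply_moves:
  targets:
    - [[1.8, 0.5, 0], 0]
    - [[3.1, 0.85, 0], 0]
    - [[3.6, 0.95, 0], 0]
    - [[3.6, 0.95, 0], 0]
    - [[3.6, 0.95, 0], 0]

```text
clock: 28.05
ee_pos: [0.6263, 0.2815, 0.1752]
tcp_rot: [[0.005, 1.0, -0.002], [1.0, -0.005, -0.001], [-0.001, -0.002, -1.0]]
ft_force: [0.3, -0.1, -3.0]
gripper_width: 0.0662
```

>>> apply_moves:
  targets:
    - [[0, 0, 0], 0]
    - [[0, 0, 0], 0]
    - [[0, 0, 0], 0]
    - [[0, 0, 0], 0]
    - [[0, 0, 0], 0]

```text
clock: 28.47
ee_pos: [0.6269, 0.2814, 0.1765]
tcp_rot: [[0.005, 1.0, 0.0], [1.0, -0.005, -0.0], [-0.0, 0.0, -1.0]]
ft_force: [0.6, 1.0, -3.1]
gripper_width: 0.0664
```

```bash
python3 to.py 0.6273 0.2873 0.0645;python3 - <<'E'
from h import *
g=get_image("wrist"); im=g["color"].copy()
cv2.polylines(im,[proj(g,circ(.6273,.2873,.012,.047)).astype(int)],True,(0,0,255),1)
cv2.imwrite("pics/w16.png",im)
b=cv2.imread("pics/s13.png");s=get_image("side")
overlay({**s,"color":b},[((.6273,.2873,.012,.047),(0,0,255)),((.6273,.2873,.012,.033),(0,255,0))],"s16",(302,320),30,10)
E
```

```text
t 28.47 pos [0.6269 0.2814 0.1765] yaw 89.7 w 0.0664 F [ 0.6  1.  -3.1]
tool cm [ 0.59  0.03 11.2 ] twist to yaw90 -0.3 dist 0.112 j [ 0.31  0.56  0.25  1.26 -0.    1.88]
```

View pics/w16.png

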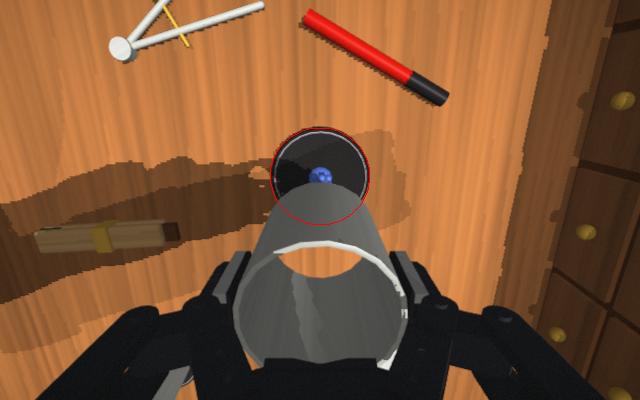

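View pics/s16.png

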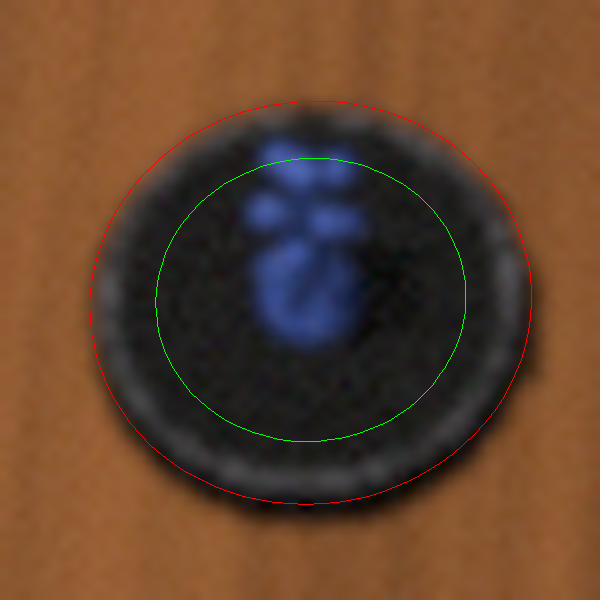

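>>> apply_moves:
  targets:
    - [[0.3, 0, 0], 0]
    - [[0.6, 0, 0], 0]
    - [[0.6, 0, 0], 0]
    - [[0.6, 0, 0], 0]
    - [[0.6, 0, 0], 0]

```text
clock: 28.98
ee_pos: [0.6267, 0.2881, 0.1762]
tcp_rot: [[0.004, 1.0, -0.0], [1.0, -0.004, -0.0], [-0.0, -0.0, -1.0]]
ft_force: [0.3, -0.1, -2.5]
gripper_width: 0.0665
```

>>> apply_moves:
  targets:
    - [[0, 0, 0.7], 0]
    - [[0, 0, 3], 0]
    - [[0, 0, 5.5], 0]
    - [[0, 0, 8], 0]
    - [[0, 0, 9], 0]

```text
clock: 29.4
ee_pos: [0.6245, 0.2871, 0.0818]
tcp_rot: [[0.005, 1.0, -0.006], [1.0, -0.005, -0.002], [-0.002, -0.006, -1.0]]
ft_force: [-0.7, -0.4, -4.6]
gripper_width: 0.0663
```

>>> apply_moves:
  targets:
    - [[0, 0, 0.1], 0]
    - [[0, 0, 0.3], 0]
    - [[0, 0, 0.5], 0]
    - [[0, 0, 0.5], 0]
    - [[0, 0, 0.5], 0]

```text
clock: 29.82
ee_pos: [0.6278, 0.2883, 0.0828]
tcp_rot: [[0.005, 1.0, 0.002], [1.0, -0.005, 0.001], [0.001, 0.002, -1.0]]
ft_force: [-0.4, -0.1, -3.6]
gripper_width: 0.0663
```

>>> apply_moves:
  targets:
    - [[0, 0, 0], 0]
    - [[0, 0, 0], 0]
    - [[0, 0, 0], 0]
    - [[0, 0, 0], 0]
    - [[0, 0, 0], 0]

```text
clock: 30.23
ee_pos: [0.6269, 0.288, 0.0814]
tcp_rot: [[0.005, 1.0, 0.0], [1.0, -0.005, -0.0], [-0.0, 0.0, -1.0]]
ft_force: [1.1, -0.1, -1.8]
gripper_width: 0.0661
```

```bash
python3 to.py 0.6273 0.2873 0.0635
```

```text
t 30.23 pos [0.6269 0.288  0.0814] yaw 89.7 w 0.0661 F [ 1.1 -0.1 -1.8]
tool cm [-0.07  0.04  1.79] twist to yaw90 -0.3 dist 0.018 j [ 0.31  0.62  0.11  1.06 -0.    1.89]
```

>>> apply_moves:
  targets:
    - [[-0.06, 0.04, 0.3], 0]
    - [[-0.06, 0.04, 0.7], 0]
    - [[-0.06, 0.04, 1.1], 0]
    - [[-0.06, 0.04, 1.4], 0]
    - [[-0.06, 0.04, 1.5], 0]

```text
clock: 30.65
ee_pos: [0.6266, 0.2871, 0.065]
tcp_rot: [[0.005, 1.0, -0.002], [1.0, -0.005, -0.001], [-0.001, -0.002, -1.0]]
ft_force: [-0.5, 0.0, -3.7]
gripper_width: 0.0659
```

>>> apply_moves:
  targets:
    - [[0, 0, 0], 0]
    - [[0, 0, 0.05], 0]
    - [[0, 0, 0.1], 0]
    - [[0, 0, 0.15], 0]
    - [[0, 0, 0.15], 0]

```text
clock: 31.07
ee_pos: [0.6273, 0.2874, 0.0648]
tcp_rot: [[0.005, 1.0, 0.0], [1.0, -0.005, -0.0], [-0.0, 0.0, -1.0]]
ft_force: [-0.8, -0.8, -2.8]
gripper_width: 0.066
```

>>> apply_moves:
  targets:
    - [[0, 0, 0.05], 0]
    - [[0, 0, 0.1], 0]
    - [[0, 0, 0.15], 0]
    - [[0, 0, 0.15], 0]
    - [[0, 0, 0.15], 0]

```text
clock: 31.48
ee_pos: [0.6274, 0.2874, 0.0641]
tcp_rot: [[0.005, 1.0, 0.001], [1.0, -0.005, 0.0], [0.0, 0.001, -1.0]]
ft_force: [-2.1, -1.6, 3.5]
gripper_width: 0.0663
```

Contact (about 6 N). Releasing and rising.

>>> apply_moves:
  targets:
    - [[0, 0, 0], 0]
    - [[0, 0, 0], 0]
    - [[0, 0, 0], 0]
    - [[0, 0, 0], 0]
    - [[0, 0, 0], 0]
  jaw: 1

```text
clock: 31.9
ee_pos: [0.6273, 0.2874, 0.0631]
tcp_rot: [[0.005, 1.0, 0.0], [1.0, -0.005, -0.0], [-0.0, 0.0, -1.0]]
ft_force: [-0.8, 0.6, -0.4]
gripper_width: 0.0856
```

>>> apply_moves:
  targets:
    - [[0, 0, -0.5], 0]
    - [[0, 0, -2], 0]
    - [[0, 0, -5], 0]
    - [[0, 0, -8.5], 0]
    - [[0, 0, -12], 0]

```text
clock: 32.32
ee_pos: [0.6266, 0.2872, 0.1841]
tcp_rot: [[0.005, 1.0, -0.002], [1.0, -0.005, -0.001], [-0.001, -0.002, -1.0]]
ft_force: [0.7, 0.7, -0.1]
gripper_width: 0.0855
```

>>> apply_moves:
  targets:
    - [[0, 0, 0], 0]
    - [[0, 0, 0], 0]
    - [[0, 0, 0], 0]
    - [[0, 0, 0], 0]
    - [[0, 0, 0], 0]

```text
clock: 32.73
ee_pos: [0.6263, 0.287, 0.1814]
tcp_rot: [[0.005, 1.0, -0.003], [1.0, -0.005, -0.001], [-0.001, -0.003, -1.0]]
ft_force: [-0.1, -0.3, -0.7]
gripper_width: 0.0857
```

```bash
python3 - <<'E'
from h import *
g=get_image("wrist"); im=g["color"].copy()
cv2.polylines(im,[proj(g,circ(.6273,.2873,.012,.047)).astype(int)],True,(0,0,255),1)
cv2.polylines(im,[proj(g,circ(.6273,.2873,.090,.033)).astype(int)],True,(0,255,0),1)
cv2.imwrite("pics/w17.png",cv2.resize(im[100:300,220:420],None,fx=3,fy=3))
g=get_image("side"); cv2.imwrite("pics/s17.png",g["color"])
g=get_image("top"); cv2.imwrite("pics/t17.png",g["color"])
E
```

```text
(no output)
```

View pics/w17.png

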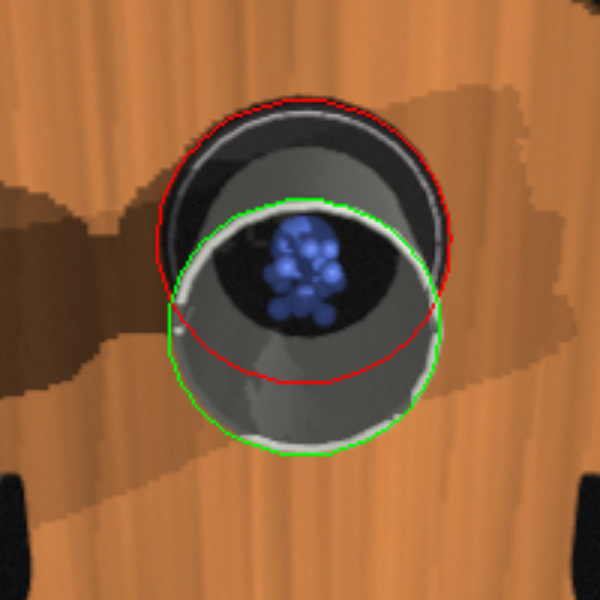

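View pics/s17.png

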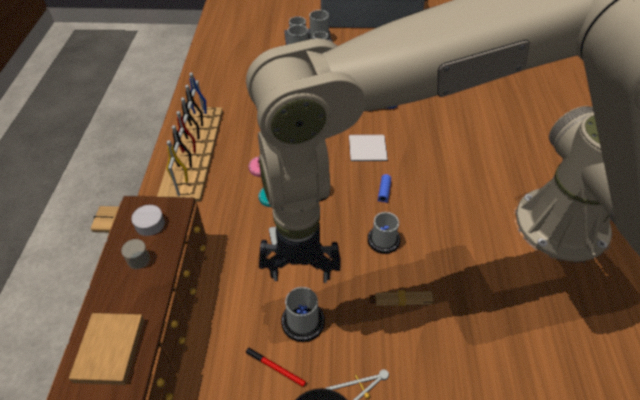

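View pics/t17.png

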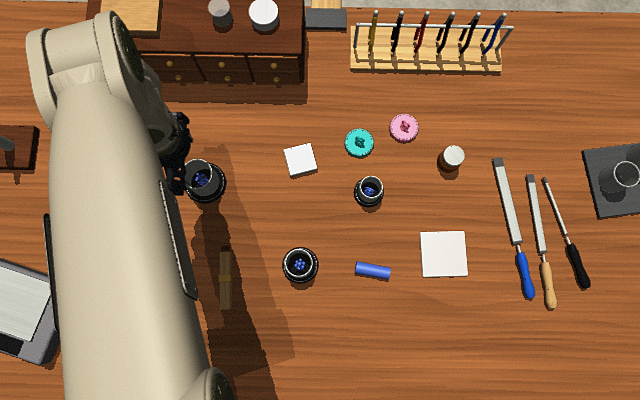

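```bash
python3 - <<'E'
from h import *
g=get_image("top")
a=overlay(g,[((.4453,.0665,.076,.029),(0,255,0)),((.4453,.0665,.012,.04),(0,0,255))],"x1",(300,262),30,8)
b=overlay(g,[((.6125,-.0848,.062,.025),(0,255,0)),((.6125,-.0848,.012,.034),(0,0,255))],"x2",(369,188),30,8)
cv2.imwrite("pics/fin.png",cv2.resize(np.hstack([a,b]),(800,400)))
E
```

```text
(no output)
```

View pics/fin.png

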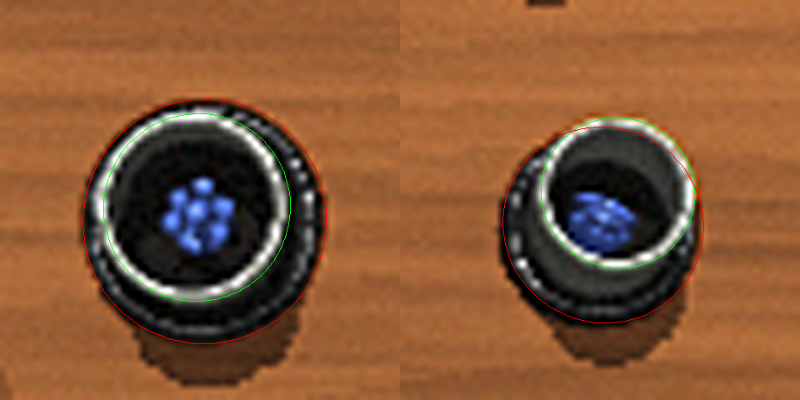

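Both rims match their on-centre positions to about 1 mm. Handing in.

```bash
python3 -c "
from cell import *
print(job_done(), observe()['clock'])"
```

```text
the job is handed in; nothing more can be done
the job is handed in; nothing more can be done
```

All three flasks now stand upright on the bases of their own size, and the job is handed in at about 33 s of the 102 s allowed. I parked the large flask on the white tile, moved medium and then small to their own bases, and brought the large one over last.

**Centring:** in the last pictures each flask's rim matched the expected on-centre circle to about 1–1.5 mm. I checked medium and small in both the wrist and top views, but the large flask in the wrist view only. The medium rim looked about 1 mm off to one side in the top view. Camera calibration is good to about 2 mm, so I left it.

**Waxes and bystanders:** the waxes looked intact. In the last top picture the jar, bench block, wax tube and both look-alike discs sit at the same pixels as at the start.

**Forces:** each flask touched down with about 6 to 14 N at the wrist, and the arm was clear of everything at hand-in.

**Disagreements:** the gripper read 1–2 mm under the true diameter on the small and medium flasks. The wrist view put the held small flask 1–2 mm off the tool centre, so I allowed 1 mm for it when placing. The parked large flask was about 2 mm from where I expected, so I corrected for that before picking it up again.

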